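# Build the two-tier inspection rack and stand the sample tubes in it

### The arm

A 7-joint arm with a two-finger parallel gripper is mounted at the origin on the work surface. World frame = base frame: x ahead of the robot, y to its left, z up, the work surface at z = 0. Lengths are in m, angles in rad, forces in N, time in s.
With the tool pointing down it reaches from about 0.425 to 0.875 m from the base axis. Payload 4.7 kg.
Tool frame: the origin (TCP) lies at the very end of the fingers, on their centre line; the grasp point (between the pads) lies 19 mm behind it; z points along the fingers, x is the direction in which the jaws open and shut, and the axes are right-handed (so a half turn about z gives the same grasp; the last joint's range is limited). The gripper opens to 87 mm and grips with 3 to 60 N. Pads are 19 mm wide; open, the fingers measure 117 mm over their backs; the gripper's body (75 mm by 190 mm) begins 51 mm behind the grasp point.
Start: joints at [1.289, 0.321, -0.07, 1.45, 0.023, 1.371, -0.057], TCP at [0.189, -0.622, 0.223] pointing down, gripper open.
Joint ranges: [-2.86, 2.86], [-0.3, 2.09], [-1.38, 1.24], [0.06, 2.45], [-1.56, 4.7], [0.09, 2.05], [-2.69, 2.69]. Speed limits (rad/s): [2.57, 2.57, 3.14, 3.14, 3.14, 3.14, 3.14].

### API

Orientations are given as a rotation vector (axis times angle).
In Python, from rig import manip, optics, workorder gives the robot as it stands. The module is installed in compiled form; this text tells all that it offers.
- The arm moves only by the tool move_arm, never from a script. Its argument "commands" is text: rows parted by semicolons, each of 5 numbers parted by spaces: the finger opening in mm, from 0 to 87, then the shift along the tool's x, y, z in mm, then the turn about the tool's z in degrees. In form: hand tx ty tz spin; .... A call has 1 to 20 rows; each row is the pose to reach, as a shift and turn from the pose measured when the call began, along the tool's axes at that moment; what a row does not reach only later rows make up. A row lasts 1/8 s, in which the tool goes at most 62.5 mm and 10.7 degrees, less where a joint would pass 70% of its speed; a pose out of reach is approached as far as the arm can. A call with a gripper value outside its range is refused whole. The fingers move at their own pace and stop on an object; "squeeze" is the grip in N (left out, the last holds). Time passes only in rows, so rows that repeat a pose let the fingers close. It gives the time, the measured TCP pose, the force and the opening at its end, in the units of the state.
- manip.state(): the state, without advancing time (a new reading comes with each control period).
- optics.get_image(name): name is "side" or "top"; returns a dict with "pixels" (400x640x3 uint8, red, green, blue), "z_map" (400x640 float32, m along the optical axis (not along the pixel's ray), 0 where there is no reading), "fx", "fy", "cx", "cy" (pixels), "R" (3x3) and "t" (3): a world point X has camera coordinates R X + t. Camera axes: x right, y down, z forward; pixel columns grow to the right and rows downward; lengths in m; the calibration is good to about 2 mm. A picture is of the moment at which its call begins.
- workorder.close_job(): hands the job in, once; it reports no verdict.
The state is a dict: "clock": time; "joint_positions": joint angles; "qvel": joint speeds; "effort": joint torques, N m; "tcp_pos": TCP position; "eef_rot": TCP orientation; "force": force on the tool from outside, world axes, zero at the start; "ft_torque": the same for the moment, N m; "finger_gap": finger opening in m.
Only numpy, scipy, OpenCV 4.12 (cv2) and the standard library are available. Lean on these libraries where they do the work, as an engineer would, in place of code of your own. Each camera call takes 0.05 s, during which the arm holds its last target. There are 200 camera calls.

### The job

Build up the inspection rack: lower the drilled plate with the large post holes over the four posts until it lies flat on the lower shoulders, then lower the plate with the small post holes over the same posts until it lies flat on the upper shoulders, its windows over those of the first. Then take every sample tube out of the slanted stand and stand it upright, cap up, in the rack, one to a window, down through both plates with its foot on the rack's base. Finally, with all tubes in, press the lamp button fully down and let go; do not knock over the two amber bottles at the far side.

Things in the scene. Friction and masses are not known exactly. Their poses are not given: they have to be found in the camera images.
- rack: Fixed steel base 92 (x) x 228 (y) x 10 mm, origin: underside centre, with four upright posts at (x, y) = (-30, 100), (-30, -100), (30, 80), (30, -80) mm. Each post is 22 mm across up to z 30 (lower shoulder), 13 mm up to z 75 (upper shoulder), 7 mm up to its round tip at z 98.5.
- rack_row (a point): Centre of the row of windows when the plates are on, in the rack's frame at x -18, y 0, z 10 mm (top of the base). The windows lie at y -72, -24, 24, 72 mm along the rack's y. A tube stood through both plates has its foot on the base at this height and may lean up to 12 degrees.
- lower_plate: Loose aluminium plate 92 (x) x 228 (y) x 6 mm, 0.3 kg, lying on a wooden pad, tab up. Origin: underside centre. 17 mm post holes placed like the rack's posts: fits one way only, own x along the rack's x. Four 24 mm square windows at x -18, y -72, -24, 24, 72. Lifting tab centred at x 17, y 0: 12 mm thick (x), 50 long (y), its top 38 mm above the origin. It goes on first, to the lower shoulders.
- upper_plate: Loose aluminium plate 92 (x) x 228 (y) x 6 mm, 0.3 kg, lying on a wooden pad, tab up. Origin: underside centre. 10.5 mm post holes placed like the rack's posts: fits one way only, own x along the rack's x. Four 24 mm square windows at x -18, y -72, -24, 24, 72. Lifting tab centred at x 17, y 0: 12 mm thick (x), 50 long (y), its top 38 mm above the origin. It goes on second, to the upper shoulders.
- tube_stand: Fixed steel stand, foot 120 (x) x 210 (y) mm, origin: underside centre. Tubes lean side by side about 48 mm apart along its y on a panel 35 degrees from vertical, feet on a lip (foot centres at x -45, z 25 mm), caps up towards its +x (cap ends near x 41, z 148). Thin dividers between them reach 60 mm up along the tubes.
- tube1: Square amber glass tube with white cap, 16 x 16 x 150 mm, 0.06 kg. Origin: centre of its foot; own z runs to the cap. Starts leaning 35 degrees from vertical in the stand, cap up towards the stand's +x, own y level along the stand's y. Rests on the panel up to 88 mm from its foot, free above; 26 mm or more clear to the next tube. One of the four tubes may be absent.
- tube2: Square amber glass tube with white cap, 16 x 16 x 150 mm, 0.06 kg. Origin: centre of its foot; own z runs to the cap. Starts leaning 35 degrees from vertical in the stand, cap up towards the stand's +x, own y level along the stand's y. Rests on the panel up to 88 mm from its foot, free above; 26 mm or more clear to the next tube. One of the four tubes may be absent.
- tube3: Square amber glass tube with white cap, 16 x 16 x 150 mm, 0.06 kg. Origin: centre of its foot; own z runs to the cap. Starts leaning 35 degrees from vertical in the stand, cap up towards the stand's +x, own y level along the stand's y. Rests on the panel up to 88 mm from its foot, free above; 26 mm or more clear to the next tube. One of the four tubes may be absent.
- tube4: Square amber glass tube with white cap, 16 x 16 x 150 mm, 0.06 kg. Origin: centre of its foot; own z runs to the cap. Starts leaning 35 degrees from vertical in the stand, cap up towards the stand's +x, own y level along the stand's y. Rests on the panel up to 88 mm from its foot, free above; 26 mm or more clear to the next tube. One of the four tubes may be absent.
- lamp_button (a joint): Travel of the grey spring push button of the lamp, 0 = up, 0.006 m = fully down; about 5 N press it down; counts as pressed beyond 0.0045 m. It springs back.
- lamp_button_top (a point): Centre of the top face of the lamp button's cap (32 mm across), which faces up; the button stands in a small black housing on a grey console 70 x 80 x 60 mm tall on the table beyond the rack.
- bottle_a: Amber glass bottle, 54 mm across, 110 mm tall, standing loose at the far side; origin: centre of its underside, own z up. To be left standing.
- bottle_b: Amber glass bottle, 48 mm across, 90 mm tall, standing loose at the far side; origin: centre of its underside, own z up. To be left standing.

How it is judged:
By the outcome, as a careful person would: the job done as asked, in the order asked, and still so for the second after the job is handed in, with the robot touching nothing.
Of tube1, tube2, tube3, tube4 only 3 to 4 are there at a start; the rules pass over those that are not, and their reading is None.
At some moment in a run one of lower_plate, upper_plate may be knocked a few centimetres aside while the robot is not near it.
It also fails if it takes over 210 s, if anything falls off the work surface, if the arm or the gripper's body presses on something with over 40 N, if the wrist force passes 120 N, or if a joint passes its speed limit or range.

## Working session

There is one attempt and no reset: what is moved stays moved. The work goes in short steps, Python scripts to look and compute and a tool call to move; the robot and the scene stay as the last step left them, time stands still between calls to the robot, and variables do not carry over. Pictures are saved under pics/ and viewed, about 12 in all and at most 16, crops included, and the job is handed in when it is done.

Besides the shell and the picture viewer there is one more tool, called as name(argument=value, ...) on one line, values as JSON. move_arm: Moves the arm, as the interface text tells. Its arguments: {"type":"object","properties":{"commands":{"type":"string"},"squeeze":{"type":"number"}},"required":["commands"]}

```bash
mkdir -p pics
cat > h.py <<'E'
import numpy as np, cv2
from rig import manip, optics, workorder
def snap(name):
    d=optics.get_image(name); return d
def save(d,fn): cv2.imwrite('pics/'+fn,d['pixels'][:,:,::-1])
def cloud(d):
    z=d['z_map']; v,u=np.mgrid[0:400,0:640]
    P=np.stack([(u-d['cx'])/d['fx']*z,(v-d['cy'])/d['fy']*z,z],-1)
    R=np.array(d['R']);t=np.array(d['t'])
    W=(P-t)@R; W[z==0]=np.nan
    return W
def ray(d,u,v,h):
    R=np.array(d['R']);t=np.array(d['t'])
    c=-R.T@t; r=R.T@np.array([(u-d['cx'])/d['fx'],(v-d['cy'])/d['fy'],1])
    return c+r*(h-c[2])/r[2]
E
python3 - <<'E'
from h import *
for n in('top','side'):
    d=snap(n); save(d,n+'0.png'); np.savez(n+'0.npz',**d)
    print(n,d['fx'],d['cx'],d['cy'],np.array(d['R']).round(3).tolist(),np.array(d['t']).round(3), (d['z_map']==0).mean())
print(manip.state())
E
```

```text
top 458.7770201917151 318.72610538264047 198.71464832061724 [[-0.026, -0.999, -0.029], [-0.984, 0.03, -0.174], [0.175, 0.024, -0.984]] [0.038 0.589 1.119] 0.0038671875
side 462.9951105903132 318.2501426298405 194.85456286175784 [[-0.968, -0.249, 0.019], [-0.19, 0.685, -0.703], [0.162, -0.685, -0.711]] [0.586 0.176 1.228] 0.003828125
{'clock': 0.1, 'joint_positions': array([ 1.28911592,  0.32177595, -0.07005149,  1.45157556,  0.02263152,
        1.37083099, -0.05692805]), 'qvel': array([-1.05146114e-04, -6.03864723e-04, -2.33477127e-05, -3.11978670e-03,
        1.35484088e-05,  1.22410162e-04,  1.34139346e-03]), 'effort': array([ 4.05144119e-04, -4.92573202e+01, -4.05311454e-01, -3.13399494e+01,
       -6.43100473e-02,  3.94304143e-02, -1.62160909e-06]), 'tcp_pos': array([ 0.18923706, -0.62130198,  0.22154175]), 'eef_rot': array([-2.52372999e+00,  1.86931875e+00,  2.39817695e-03]), 'force': array([-0.04473186, -0.16405741, -0.12670874]), 'ft_torque': array([-0.0100775 , -0.04298901,  0.01560658]), 'finger_gap': 0.08697182414378987}
```

View pics/top0.png

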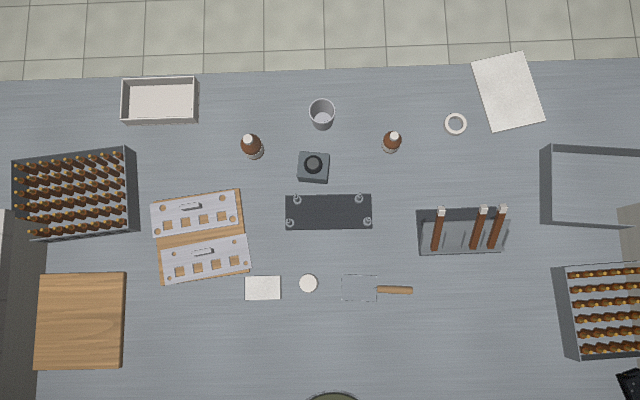

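View pics/side0.png

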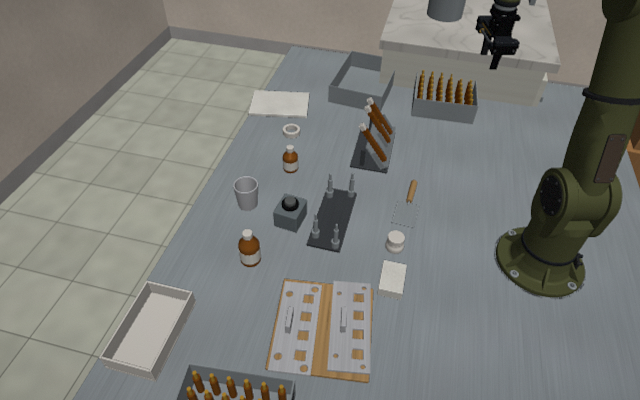

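Top view: plates lie on the pad at about (197,212) and (205,258), rack at (328,212), and three tubes in the stand at about (437,230), (478,230) and (497,230). Next I measure them.

Run:
```python
from h import *
d=dict(np.load('top0.npz')); W=cloud(d); im=d['pixels']; 
hsv=cv2.cvtColor(im,cv2.COLOR_RGB2HSV)
print('table z',np.nanmedian(W[300:330,200:240,2]),np.nanstd(W[300:330,200:240,2]))
for (u,v) in [(157,200),(230,235),(215,240),(165,270),(240,260),(170,230),(190,207),(202,251),(328,212),(300,212),(313,164),(297,198),(359,198),(290,222),(368,222),(250,139),(393,134),(440,212),(482,211),(502,210)]: print((u,v),W[v,u].round(4),im[v,u])
c=im[180:290,140:260]; a=cv2.resize(c,None,fx=6,fy=6,interpolation=cv2.INTER_CUBIC)
cv2.imwrite('pics/plates.png',cv2.resize(c,(720,600*1),interpolation=cv2.INTER_CUBIC)[:,:,::-1])
```

```text
table z -0.00046193100136079955 0.0024244457012287746
(157, 200) [ 0.6094  0.4584 -0.0011] [113 115 115]
(230, 235) [0.5078 0.2566 0.0124] [168 134  96]
(215, 240) [0.4957 0.2956 0.0138] [186 187 192]
(165, 270) [0.4216 0.4251 0.0136] [179 178 185]
(240, 260) [0.4416 0.2278 0.0235] [185 185 193]
(170, 230) [0.5254 0.4152 0.0137] [182 182 186]
(190, 207) [0.5792 0.3527 0.0486] [186 183 186]
(202, 251) [0.4657 0.3198 0.0475] [184 184 188]
(328, 212) [ 0.5611 -0.0016  0.0109] [80 82 87]
(300, 212) [0.5641 0.0724 0.0059] [80 80 84]
(313, 164) [0.6741 0.0322 0.0816] [103 105 107]
(297, 198) [0.5899 0.0748 0.0727] [127 134 135]
(359, 198) [ 0.5863 -0.0809  0.0657] [100 103 108]
(290, 222) [0.5308 0.0941 0.064 ] [83 85 86]
(368, 222) [ 0.5261 -0.1016  0.0554] [84 86 88]
(250, 139) [0.7359 0.1866 0.1107] [213 207 201]
(393, 134) [ 0.743  -0.1715  0.0901] [212 208 201]
(440, 212) [ 0.5332 -0.261   0.1478] [183 181 175]
(482, 211) [ 0.533  -0.3581  0.1451] [187 183 177]
(502, 210) [ 0.5339 -0.4039  0.1452] [181 175 171]
```

View pics/plates.png

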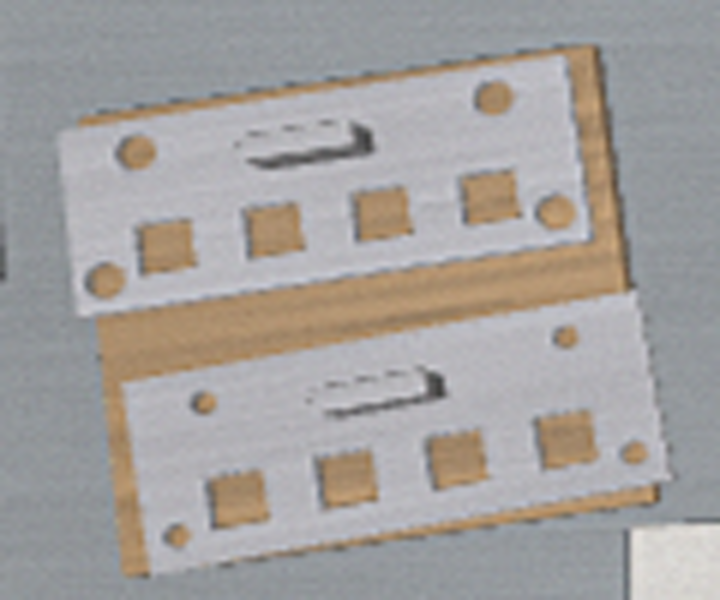

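The far plate (crop upper) has the large holes, so it is lower_plate. The near plate is upper_plate. Now the fits.

```bash
cat >> h.py <<'E'
def fit2(A,B): # rigid 2D B=R A+t
    A=np.asarray(A);B=np.asarray(B);a=A.mean(0);b=B.mean(0)
    H=(A-a).T@(B-b);th=np.arctan2(H[0,1]-H[1,0],H[0,0]+H[1,1])
    R=np.array([[np.cos(th),-np.sin(th)],[np.sin(th),np.cos(th)]])
    t=b-R@a; return th,t,np.linalg.norm((A@R.T+t)-B,axis=1)
POST=np.array([[-30,100],[-30,-100],[30,80],[30,-80]])/1e3
WIN=np.array([[-18,y] for y in(-72,-24,24,72)])/1e3
def rackfit(d,box):
    u0,v0,u1,v1=box; g=cv2.cvtColor(d['pixels'],cv2.COLOR_RGB2GRAY)
    m=np.zeros(g.shape,np.uint8); m[v0:v1,u0:u1]=(g[v0:v1,u0:u1]<105)*255
    m=cv2.morphologyEx(m,cv2.MORPH_CLOSE,np.ones((9,9),np.uint8)); m=cv2.morphologyEx(m,cv2.MORPH_OPEN,np.ones((9,9),np.uint8))
    c=max(cv2.findContours(m,0,1)[0],key=cv2.contourArea)[:,0]
    P=np.array([ray(d,u,v,.01)[:2] for u,v in c],np.float32)
    return cv2.minAreaRect(P)
def platefit(d,box,z,z0=None,close=False):
    """wood-coloured holes inside plate -> ray at z ; match by fit"""
    u0,v0,u1,v1=box; hsv=cv2.cvtColor(d['pixels'],cv2.COLOR_RGB2HSV)
    m=np.zeros(hsv.shape[:2],np.uint8); m[v0:v1,u0:u1]=((hsv[v0:v1,u0:u1,1]>55)&(hsv[v0:v1,u0:u1,0]<30))*255
    out=[]
    for c in cv2.findContours(m,cv2.RETR_LIST,cv2.CHAIN_APPROX_NONE)[0]:
        M=cv2.moments(c); 
        if 4<M['m00']<150:
            u,v=M['m10']/M['m00'],M['m01']/M['m00']; out.append((M['m00'],u,v,*ray(d,u,v,z)[:2]))
    return sorted(out)
E
python3 - <<'E'
from h import *
T=dict(np.load('top0.npz'));S=dict(np.load('side0.npz'))
print(rackfit(T,(275,185,385,240)));print(rackfit(S,(298,180,365,260)))
W=cloud(T)
for box in[(150,188,248,238),(155,232,256,288)]:
    u0,v0,u1,v1=box
    m=(T['pixels'][v0:v1,u0:u1].min(-1)>160)
    print('z',np.nanpercentile(W[v0:v1,u0:u1,2][m],[10,50,90,97]))
    for o in platefit(T,box,.018): print(np.round(o,4))
a=cv2.resize(T['pixels'][185:240,275:385],None,fx=6,fy=6,interpolation=cv2.INTER_CUBIC)
b=cv2.resize(S['pixels'][168:258,300:365],None,fx=3,fy=3,interpolation=cv2.INTER_CUBIC)
o=np.zeros((600,660,3),np.uint8);o[:330,:660]=a;o[330:600,:195]=b
cv2.imwrite('pics/rack.png',o[:,:,::-1])
E
```

```text
((0.5625370144844055, -0.0016569718718528748), (0.2270558923482895, 0.09244541078805923), 89.47561645507812)
((0.5669853091239929, -0.0029109790921211243), (0.24563612043857574, 0.10272172093391418), 89.57054138183594)
z [0.01472961 0.01770816 0.02097969 0.0464276 ]
[ 17.     157.6176 231.1667   0.5228   0.4464]
[ 17.     222.0588 197.6176   0.6069   0.2773]
[ 18.5    162.5315 207.5586   0.5851   0.4355]
[ 19.5    232.4274 218.6325   0.55     0.2493]
[ 54.     167.571  225.037    0.5382   0.4205]
[ 54.     203.5463 218.9722   0.5514   0.3256]
[ 55.     185.5    221.9091   0.545    0.3732]
[ 56.     221.4286 215.875    0.5582   0.2784]
z [0.01472716 0.01782354 0.02197888 0.03478077]
[  4.5    173.9259 253.6296   0.4629   0.4014]
[  4.5    234.0741 241.3704   0.4903   0.2446]
[  5.     157.5    232.8667   0.5183   0.4465]
[  5.     169.4    277.8      0.4013   0.4114]
[5.000e+00 2.455e+02 2.627e+02 4.345e-01 2.146e-01]
[4.500000e+01 2.327926e+02 2.728481e+02 4.096000e-01 2.474000e-01]
[ 59.5    197.6751 267.6611   0.4252   0.3385]
[ 60.     215.925  263.9      0.4335   0.2913]
[ 61.5    179.5718 271.3117   0.4171   0.3854]
[6.350000e+01 2.342073e+02 2.601942e+02 4.417000e-01 2.439000e-01]
```

View pics/rack.png

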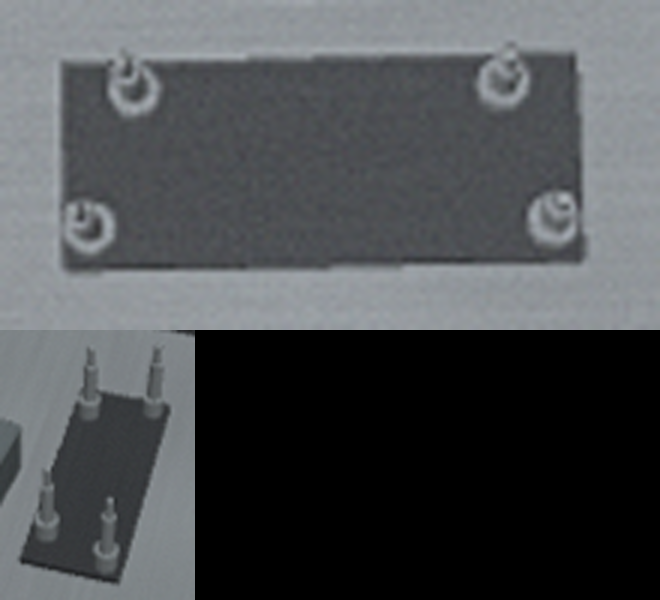

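```bash
cat >> h.py <<'E'
from scipy.spatial.transform import Rotation as Ro
def plan(*targets):
    """targets (x,y,z,yaw_deg of tool x): print tool shift mm & spin deg from the present pose"""
    s=manip.state(); R=Ro.from_rotvec(s['eef_rot']).as_matrix(); p=s['tcp_pos']
    y0=np.degrees(np.arctan2(R[1,0],R[0,0]))
    print('now',p.round(4),'yaw',round(y0,2),'tilt',np.degrees(np.arccos(-R[2,2])).round(2),'gap',round(s['finger_gap'],4),'F',s['force'].round(1),'t',round(s['clock'],2),'q',s['joint_positions'].round(2))
    for x,y,z,yaw in targets:
        print((x,y,z,yaw),'->',(R.T@(np.array([x,y,z])-p)*1e3).round(1),'spin',round(-((yaw-y0+180)%360-180),1))
E
python3 - <<'E'
from h import *
T=dict(np.load('top0.npz'));S=dict(np.load('side0.npz'))
k=[ray(T,275+(a+.5)/6-.5,185+(b+.5)/6-.5,.03)[:2] for a,b in[(90,226),(552,218),(133,88),(503,80)]]
print('rack',fit2(POST,k))
def go(box,amin):
    o=np.array(platefit(T,box,.015)); 
    w=o[o[:,0]>amin]; 
    return o
o=go((150,188,248,238),0); w=o[-4:]; w=w[np.argsort(w[:,4])]; h=o[:4]; h=h[np.argsort(h[:,4])] # y order: -100,-80,80,100
lo=fit2(np.r_[WIN,POST[[1,3,2,0]]],np.r_[w[:,3:],h[:,3:]]); print('lower',lo)
o=go((155,232,256,288),0); o=np.array([r for r in o if not(r[0]==45 or abs(r[1]-157.5)<.1)])
w=o[-4:]; w=w[np.argsort(w[:,4])]; h=o[:4]; h=h[np.argsort(h[:,4])]
up=fit2(np.r_[WIN,POST[[1,3,2,0]]],np.r_[w[:,3:],h[:,3:]]); print('upper',up)
for q in(lo,up):
    R=np.array([[np.cos(q[0]),-np.sin(q[0])],[np.sin(q[0]),np.cos(q[0])]]); print('tab',R@[.017,0]+q[1],np.degrees(q[0]))
t=R=None
t=np.array([np.cos(lo[0])*.017,np.sin(lo[0])*.017])+lo[1]
plan((.5,-.15,.2,0),(*t,.15,np.degrees(lo[0])),(*t,.025,np.degrees(lo[0])))
E
```

```text
rack (np.float64(-0.010684035832116663), array([ 0.56346051, -0.00128093]), array([0.00083508, 0.00077628, 0.00021914, 0.00026581]))
lower (np.float64(0.13839795329809995), array([0.56655572, 0.35291711]), array([2.00137987e-05, 3.09073461e-04, 4.02334682e-05, 2.87531082e-04,
       2.84706673e-04, 2.61724639e-04, 4.82063192e-04, 3.26417849e-04]))
upper (np.float64(0.17035353166276607), array([0.4473321 , 0.31874433]), array([1.98341169e-04, 9.14510155e-06, 2.52443805e-04, 3.15159551e-04,
       9.55970230e-05, 2.58641887e-04, 2.91031992e-04, 5.62202472e-04]))
tab [0.58339317 0.35526238] 7.929618617229799
tab [0.46408602 0.32162635] 9.760538389424733
now [ 0.1892 -0.6213  0.2215] yaw -73.05 tilt 0.1 gap 0.087 F [-0.  -0.2 -0.1] t 0.1 q [ 1.29  0.32 -0.07  1.45  0.02  1.37 -0.06]
(0.5, -0.15, 0.2, 0) -> [-360.2 -434.6   22.1] spin -73.1
(np.float64(0.5833931719974784), np.float64(0.3552623765825598), 0.15, np.float64(7.929618617229799)) -> [-819.2 -661.7   72.9] spin -81.0
(np.float64(0.5833931719974784), np.float64(0.3552623765825598), 0.025, np.float64(7.929618617229799)) -> [-818.9 -661.7  197.9] spin -81.0
```

move_arm(commands="60 -360 -435 22 -73;60 -360 -435 22 -73;60 -360 -435 22 -73;60 -360 -435 22 -73;60 -360 -435 22 -73;60 -360 -435 22 -73;60 -360 -435 22 -73;60 -360 -435 22 -73;60 -360 -435 22 -73;60 -360 -435 22 -73;60 -819 -662 60 -81;60 -819 -662 60 -81;60 -819 -662 60 -81;60 -819 -662 60 -81;60 -819 -662 60 -81;60 -819 -662 60 -81;60 -819 -662 60 -81;60 -819 -662 60 -81;60 -819 -662 60 -81;60 -819 -662 60 -81")

```text
clock: 2.6
tcp_pos: [0.5835, 0.355, 0.1619]
eef_rot: [-3.133, -0.219, 0.003]
force: [-0.1, -1.8, 0.2]
finger_gap: 0.0599
```

Run:
```python
from h import *
plan((.5834,.3553,.09,7.93),(.5834,.3553,.026,7.93))
d=snap('side');save(d,'side1.png')
```

```text
now [0.5835 0.355  0.1619] yaw 8.01 tilt 0.12 gap 0.0599 F [-0.1 -1.8  0.2] t 2.6 q [-0.02  0.55 -0.81  1.41  0.4   1.35 -0.7 ]
(0.5834, 0.3553, 0.09, 7.93) -> [ 0.1 -0.3 71.9] spin 0.1
(0.5834, 0.3553, 0.026, 7.93) -> [  0.2  -0.3 135.9] spin 0.1
```

Run:
```python
from h import *
a=cv2.imread('pics/side0.png');b=cv2.imread('pics/side1.png')
for n,(u0,v0,u1,v1) in dict(far=(270,275,322,372),near=(328,280,375,375)).items():
    print(n,cv2.absdiff(a[v0:v1,u0:u1],b[v0:v1,u0:u1]).max(-1).__gt__(40).mean())
```

```text
far 0.07315622521808089
near 0.0026875699888017916
```

move_arm(commands="45 0 0 60 0;45 0 0 110 0;45 0 0 110 0")

```text
clock: 3.02
tcp_pos: [0.5829, 0.3474, 0.0482]
eef_rot: [3.128, 0.21, -0.012]
force: [-0.1, -0.2, 0.5]
finger_gap: 0.0461
```

Run:
```python
from h import *
plan((.5834,.3553,.026,7.93))
```

```text
now [0.5829 0.3474 0.0482] yaw 7.67 tilt 0.58 gap 0.0461 F [-0.1 -0.2  0.5] t 3.02 q [-0.03  0.64 -0.76  1.53  0.46  1.17 -0.75]
(0.5834, 0.3553, 0.026, 7.93) -> [ 1.8 -7.8 22.2] spin -0.3
```

move_arm(commands="45 2 -8 12 0;45 2 -8 22 0;45 2 -8 22 0;45 2 -8 22 0")

```text
clock: 3.52
tcp_pos: [0.5841, 0.3559, 0.027]
eef_rot: [3.129, 0.21, -0.011]
force: [-0.6, 0.1, -0.0]
finger_gap: 0.0454
```

Run:
```python
from h import *
plan((.5834,.3553,.026,7.93))
d=snap('side');save(d,'side2.png')
c=cv2.resize(d['pixels'][250:390,250:400],(800,600)*1,interpolation=cv2.INTER_CUBIC);cv2.imwrite('pics/s2c.png',cv2.resize(d['pixels'][250:390,250:400],(640,597))[:,:,::-1])
```

```text
now [0.5841 0.3559 0.027 ] yaw 7.68 tilt 0.51 gap 0.0454 F [-0.6  0.1 -0. ] t 3.52 q [-0.06  0.67 -0.75  1.53  0.48  1.15 -0.77]
(0.5834, 0.3553, 0.026, 7.93) -> [-0.7  0.5  1. ] spin -0.3
```

View pics/s2c.png

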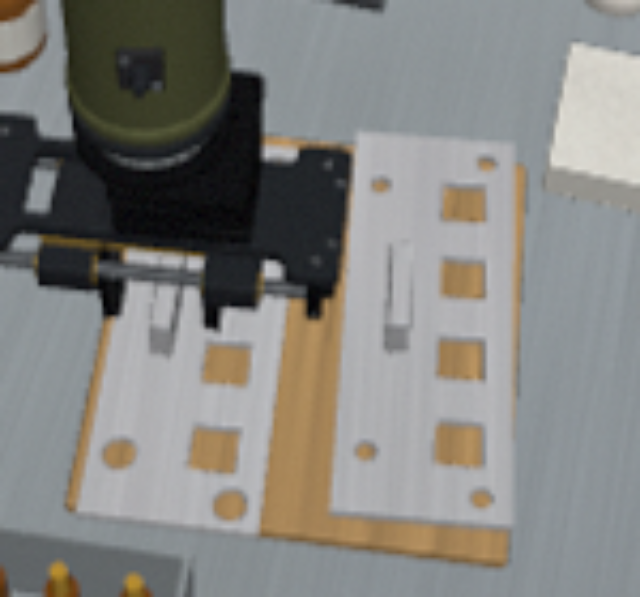

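move_arm(commands="0 -0.5 0.5 1 0;0 -0.5 0.5 1 0;0 -0.5 0.5 1 0;0 0 0 0 0;0 0 0 -20 0;0 0 0 -80 0;0 0 0 -135 0;0 0 0 -135 0;0 0 0 -135 0", squeeze=50)

```text
clock: 4.7
tcp_pos: [0.5845, 0.3562, 0.1618]
eef_rot: [3.128, 0.21, -0.011]
force: [0.2, -1.5, -3.6]
finger_gap: 0.0118
```

Run:
```python
from h import *
plan((.58,-.0015,.165,-.6))
```

```text
now [0.5845 0.3562 0.1618] yaw 7.68 tilt 0.57 gap 0.0118 F [ 0.2 -1.5 -3.6] t 4.7 q [-0.03  0.56 -0.81  1.4   0.4   1.36 -0.71]
(0.58, -0.0015, 0.165, -0.6) -> [-52.3 353.9  -0.6] spin 8.3
```

Held (gap 11.8 mm, about 3 N more load). Carrying it over the rack at lower speed.

move_arm(commands="0 -7 45 -1 1;0 -14 90 -1 2;0 -21 140 -1 3.5;0 -28 190 -1 5;0 -35 240 -1 6.5;0 -42 285 -1 7.5;0 -48 325 -1 8.3;0 -52 354 -1 8.3;0 -52 354 -1 8.3;0 -52 354 -1 8.3")

```text
clock: 5.95
tcp_pos: [0.5793, -0.0007, 0.164]
eef_rot: [3.135, -0.016, -0.015]
force: [0.8, -0.2, -3.1]
finger_gap: 0.0113
```

Run:
```python
from h import *
plan((.58,-.0015,.165,-.6))
for n in('top','side'):
    d=snap(n);np.savez(n+'3.npz',**d)
    if n=='top': a=cv2.resize(d['pixels'][180:260,260:400],None,fx=4,fy=4,interpolation=cv2.INTER_CUBIC)
    else: b=cv2.resize(d['pixels'][130:270,270:400],None,fx=2,fy=2,interpolation=cv2.INTER_CUBIC)
o=np.zeros((600,560,3),np.uint8);o[:320]=a;o[320:,:260]=b;cv2.imwrite('pics/c3.png',o[:,:,::-1])
```

```text
now [ 0.5793 -0.0007  0.164 ] yaw -0.59 tilt 0.64 gap 0.0113 F [ 0.8 -0.2 -3.1] t 5.95 q [ 0.58  0.3  -0.75  1.68  0.21  1.26 -0.22]
(0.58, -0.0015, 0.165, -0.6) -> [ 0.7  0.8 -1. ] spin 0.0
```

View pics/c3.png

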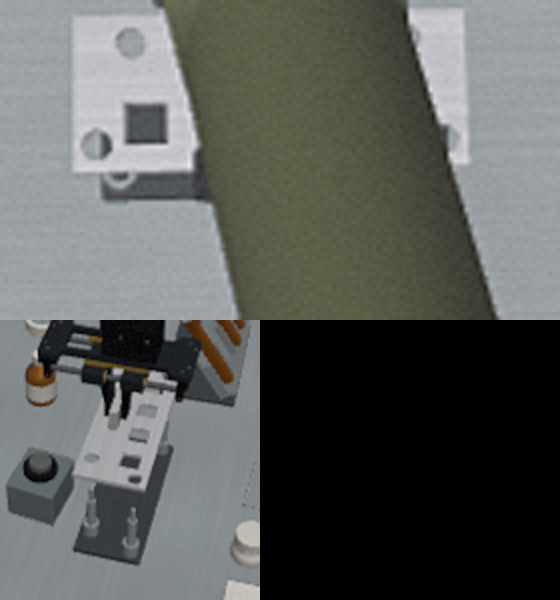

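Run:
```python
from h import *
T=dict(np.load('top3.npz'));W=cloud(T)
px=lambda a,b:(260+(a+.5)/4-.5,180+(b+.5)/4-.5)
print('z',np.nanmedian(W[185:220,281:290,2]),np.nanmedian(W[187:215,373:376,2]))
k=[ray(T,*px(*p),.155)[:2] for p in[(75,15),(72,171),(466,8),(469,161)]]
print(fit2(np.array([[46,114],[-46,114],[46,-114],[-46,-114]])/1e3,k))
k=[ray(T,*px(*p),.152)[:2] for p in[(130,42),(147,124),(95,145)]]
print(fit2(np.array([[30,80],[-18,72],[-30,100]])/1e3,k))
```

```text
z 0.15432572647498446 0.15550385019520696
(np.float64(-0.011702756169171035), array([ 0.56417839, -0.00103136]), array([0.0006092 , 0.00114514, 0.00130219, 0.00148632]))
(np.float64(-0.009563176794536412), array([5.63470447e-01, 1.21251533e-04]), array([0.00049833, 0.00135321, 0.00101516]))
```

move_arm(commands="0 0 1 20 0;0 0 1 40 0;0 0 1 55 0;0 0 1 65 0;0 0 1 72 0;0 0 1 72 0")

```text
clock: 6.8
tcp_pos: [0.579, -0.0012, 0.0924]
eef_rot: [3.135, -0.013, -0.013]
force: [0.6, 0.8, -3.9]
finger_gap: 0.0117
```

Run:
```python
from h import *
plan((.5793,-.0015,.045,-.6))
d=snap('side');b=cv2.resize(d['pixels'][150:270,280:390],None,fx=5,fy=5,interpolation=cv2.INTER_CUBIC);cv2.imwrite('pics/c4.png',b[:,:,::-1])
```

```text
now [ 0.579  -0.0012  0.0924] yaw -0.49 tilt 0.6 gap 0.0117 F [ 0.6  0.8 -3.9] t 6.8 q [ 0.56  0.36 -0.73  1.76  0.27  1.13 -0.26]
(0.5793, -0.0015, 0.045, -0.6) -> [ 0.7 -0.  47.4] spin 0.1
```

View pics/c4.png

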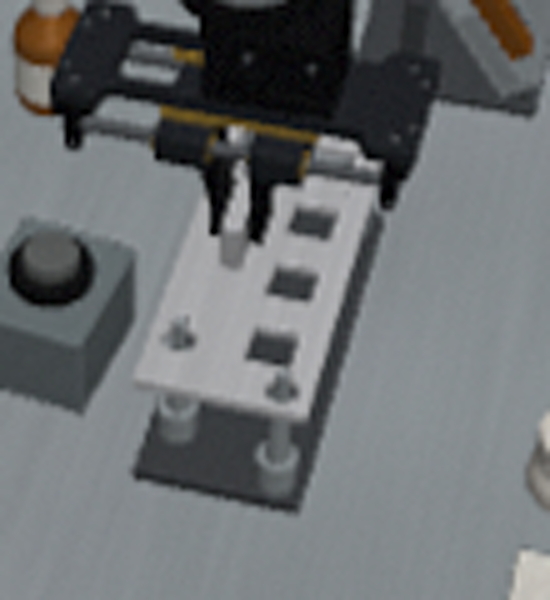

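The posts show through the holes at crop (180,335) and (283,385), so I lower further.

move_arm(commands="0 0.5 0 8 0;0 0.5 0 16 0;0 0.5 0 24 0;0 0.5 0 32 0;0 0.5 0 40 0;0 0.5 0 44 0;0 0.5 0 46 0;0 0.5 0 46 0")

```text
clock: 7.85
tcp_pos: [0.5796, -0.0015, 0.0469]
eef_rot: [3.135, -0.013, -0.012]
force: [-0.0, 0.8, -3.3]
finger_gap: 0.012
```

Run:
```python
from h import *
plan((.5793,-.0015,.045,-.6))
```

```text
now [ 0.5796 -0.0015  0.0469] yaw -0.49 tilt 0.56 gap 0.012 F [-0.   0.8 -3.3] t 7.85 q [ 0.54  0.42 -0.7   1.79  0.31  1.05 -0.29]
(0.5793, -0.0015, 0.045, -0.6) -> [-0.3 -0.   1.9] spin 0.1
```

move_arm(commands="0 0 0 2 0;0 0 0 2.5 0;40 0 0 2 0;40 0 0 2 0;40 0 0 2 0;40 0 0 -40 0;40 0 0 -100 0;40 0 0 -130 0;40 0 0 -130 0")

```text
clock: 8.98
tcp_pos: [0.5825, -0.0004, 0.18]
eef_rot: [3.135, -0.013, -0.003]
force: [-1.1, -0.9, 0.0]
finger_gap: 0.0403
```

Run:
```python
from h import *
plan((.4641,.3216,.15,9.76))
d=snap('top');save(d,'top5.png');np.savez('top5.npz',**d)
o=np.array(platefit(d,(155,232,256,288),.015));print(o.round(4))
S=snap('side');np.savez('side5.npz',**S)
W=cloud(S);print([W[v,u,2].round(4) for u,v in [(318,245),(325,248),(345,200),(350,190)]])
```

```text
now [ 5.825e-01 -4.000e-04  1.800e-01] yaw -0.49 tilt 0.41 gap 0.0403 F [-1.1 -0.9  0. ] t 8.97 q [ 0.59  0.28 -0.75  1.66  0.21  1.28 -0.21]
(0.4641, 0.3216, 0.15, 9.76) -> [-121.1 -321.2   28. ] spin -10.2
[[4.500000e+00 1.739259e+02 2.536296e+02 4.631000e-01 4.025000e-01]
 [4.500000e+00 2.340741e+02 2.413704e+02 4.906000e-01 2.452000e-01]
 [5.500000e+00 2.453939e+02 2.627879e+02 4.344000e-01 2.155000e-01]
 [4.700000e+01 2.321631e+02 2.729823e+02 4.093000e-01 2.496000e-01]
 [6.000000e+01 1.977667e+02 2.676333e+02 4.253000e-01 3.392000e-01]
 [6.000000e+01 2.159250e+02 2.639000e+02 4.337000e-01 2.920000e-01]
 [6.150000e+01 1.794661e+02 2.712385e+02 4.174000e-01 3.867000e-01]
 [6.350000e+01 2.342047e+02 2.601785e+02 4.419000e-01 2.446000e-01]]
[np.float64(0.0162), np.float64(0.0043), np.float64(0.0359), np.float64(0.0352)]
```

move_arm(commands="45 -20 -55 5 -2;45 -42 -110 10 -4;45 -64 -170 15 -6;45 -87 -230 20 -8;45 -108 -285 25 -10;45 -121 -321 28 -10.2;45 -121 -321 28 -10.2;45 -121 -321 28 -10.2")

```text
clock: 10.07
tcp_pos: [0.4618, 0.3196, 0.146]
eef_rot: [3.123, 0.264, -0.016]
force: [0.3, 0.6, 0.1]
finger_gap: 0.0448
```

Run:
```python
from h import *
plan((.4641,.3216,.09,9.76),(.4641,.3216,.026,9.76))
```

```text
now [0.4618 0.3196 0.146 ] yaw 9.68 tilt 0.73 gap 0.0448 F [0.3 0.6 0.1] t 10.07 q [ 0.14  0.32 -0.94  1.74  0.27  1.23 -0.7 ]
(0.4641, 0.3216, 0.09, 9.76) -> [ 3.2 -1.9 56. ] spin -0.1
(0.4641, 0.3216, 0.026, 9.76) -> [  3.9  -2.4 120. ] spin -0.1
```

move_arm(commands="45 3 -2 30 0;45 3 -2 60 0;45 3.5 -2 85 0;45 4 -2.4 105 0;45 4 -2.4 119 0;45 4 -2.4 119 0;45 4 -2.4 119 0")

```text
clock: 10.95
tcp_pos: [0.4646, 0.3221, 0.0277]
eef_rot: [3.124, 0.264, -0.015]
force: [1.1, 0.2, -0.4]
finger_gap: 0.0451
```

Run:
```python
from h import *
plan((.4641,.3216,.026,9.76))
```

```text
now [0.4646 0.3221 0.0277] yaw 9.68 tilt 0.66 gap 0.0451 F [ 1.1  0.2 -0.4] t 10.95 q [ 0.06  0.47 -0.86  1.83  0.41  1.04 -0.8 ]
(0.4641, 0.3216, 0.026, 9.76) -> [-0.6  0.4  1.7] spin -0.1
```

move_arm(commands="0 -0.5 0.5 1.5 0;0 -0.5 0.5 1.5 0;0 -0.5 0.5 1.5 0;0 0 0 1 0;0 0 0 -20 0;0 0 0 -80 0;0 0 0 -138 0;0 0 0 -138 0;0 0 0 -138 0", squeeze=50)

```text
clock: 12.08
tcp_pos: [0.4655, 0.3226, 0.1656]
eef_rot: [3.122, 0.264, -0.015]
force: [0.3, -0.7, -4.1]
finger_gap: 0.0116
```

Run:
```python
from h import *
plan((.5796,-.0015,.165,-.5))
```

```text
now [0.4655 0.3226 0.1656] yaw 9.68 tilt 0.7 gap 0.0116 F [ 0.3 -0.7 -4.1] t 12.07 q [ 0.15  0.32 -0.95  1.7   0.27  1.27 -0.69]
(0.5796, -0.0015, 0.165, -0.5) -> [ 58.  338.6   2.4] spin 10.2
```

move_arm(commands="0 7 42 0 1;0 15 90 0 2.5;0 24 140 0 4;0 32 190 0 6;0 41 240 0 7.5;0 49 285 1 9;0 55 320 1 10;0 58 338.5 2 10.2;0 58 338.5 2 10.2;0 58 338.5 2 10.2")

```text
clock: 13.32
tcp_pos: [0.5787, 0.0012, 0.165]
eef_rot: [3.134, -0.01, -0.016]
force: [0.7, -0.1, -3.0]
finger_gap: 0.0113
```

Run:
```python
from h import *
plan((.5796,-.0015,.165,-.5))
T=snap('top');np.savez('top6.npz',**T);S=snap('side');np.savez('side6.npz',**S)
a=cv2.resize(T['pixels'][180:260,260:400],None,fx=5,fy=4,interpolation=cv2.INTER_CUBIC)
b=cv2.resize(S['pixels'][150:245,280:390],None,fx=3,fy=3)
o=np.zeros((605,700,3),np.uint8);o[:320]=a;o[320:,:330]=b
T5=dict(np.load('top5.npz'));o[320:560,330:690]=cv2.resize(T5['pixels'][180:260,270:390],None,fx=3,fy=3)
cv2.imwrite('pics/c6.png',o[:600,:,::-1])
```

```text
now [0.5787 0.0012 0.165 ] yaw -0.35 tilt 0.7 gap 0.0113 F [ 0.7 -0.1 -3. ] t 13.32 q [ 0.6   0.3  -0.77  1.68  0.22  1.26 -0.22]
(0.5796, -0.0015, 0.165, -0.5) -> [ 0.9  2.7 -0. ] spin 0.1
```

View pics/c6.png

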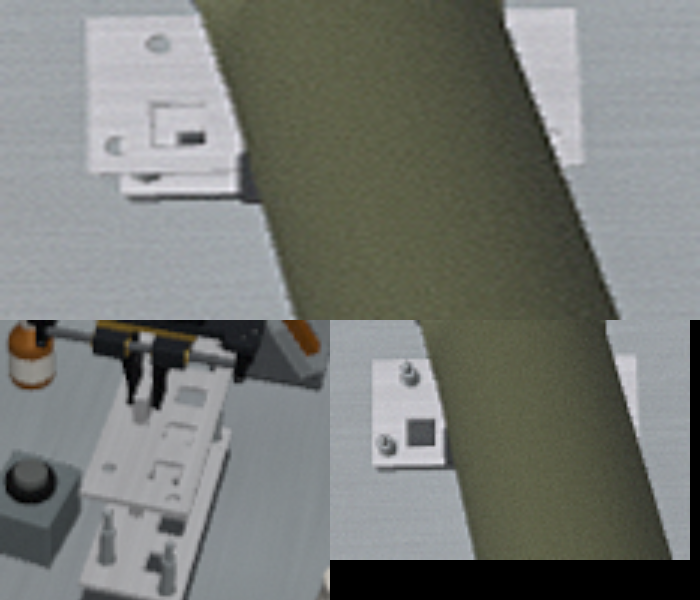

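Run:
```python
from h import *
T=dict(np.load('top6.npz'));
px=lambda a,b:(260+(a+.5)/5-.5,180+(b+.5)/4-.5)
k=[ray(T,*px(*p),.155)[:2] for p in[(87,17),(89,172),(576,8),(582,163)]]
print(fit2(np.array([[46,114],[-46,114],[46,-114],[-46,-114]])/1e3,k))
k=[ray(T,*px(*p),.154)[:2] for p in[(158,44),(178,124),(115,146)]]
print(fit2(np.array([[30,80],[-18,72],[-30,100]])/1e3,k))
# post tips from the image before (no occluder): left posts
T=dict(np.load('top5.npz'));a=T['pixels'][185:235,280:310]
S=dict(np.load('side5.npz'));b=S['pixels'][165:260,300:370]
o=np.zeros((600,800,3),np.uint8);o[:600,:360]=cv2.resize(a,None,fx=12,fy=12,interpolation=cv2.INTER_CUBIC);o[:570,370:790]=cv2.resize(b,None,fx=6,fy=6,interpolation=cv2.INTER_CUBIC)
cv2.imwrite('pics/c7.png',o[:,:,::-1])
```

```text
(np.float64(-0.0076278096100825385), array([0.56351405, 0.00119507]), array([0.0004237 , 0.00048944, 0.00061729, 0.00070055]))
(np.float64(-0.006631469336824349), array([0.56286495, 0.00220266]), array([0.00030568, 0.00078672, 0.0006196 ]))
```

View pics/c7.png

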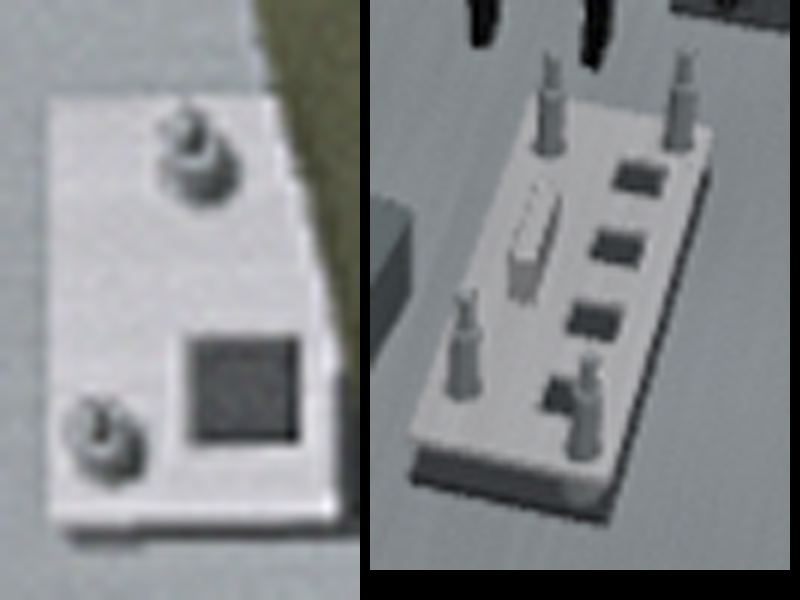

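move_arm(commands="0 0.7 3 15 0.2;0 0.7 3 30 0.2;0 0.7 3 40 0.2;0 0.7 3 42 0.2;0 0.7 3 42 0.2")

```text
clock: 14.05
tcp_pos: [0.5794, -0.0023, 0.1234]
eef_rot: [3.134, -0.014, -0.014]
force: [-0.5, -0.1, -3.4]
finger_gap: 0.0116
```

Run:
```python
from h import *
plan((.5794,-.002,.1,-.55))
S=snap('side');np.savez('side8.npz',**S)
o=cv2.resize(S['pixels'][160:255,295:380],None,fx=6,fy=6,interpolation=cv2.INTER_CUBIC)
cv2.imwrite('pics/c8.png',o[:,:,::-1])
```

```text
now [ 0.5794 -0.0023  0.1234] yaw -0.53 tilt 0.68 gap 0.0116 F [-0.5 -0.1 -3.4] t 14.05 q [ 0.59  0.34 -0.75  1.72  0.25  1.19 -0.25]
(0.5794, -0.002, 0.1, -0.55) -> [ 0.2 -0.5 23.4] spin 0.0
```

View pics/c8.png

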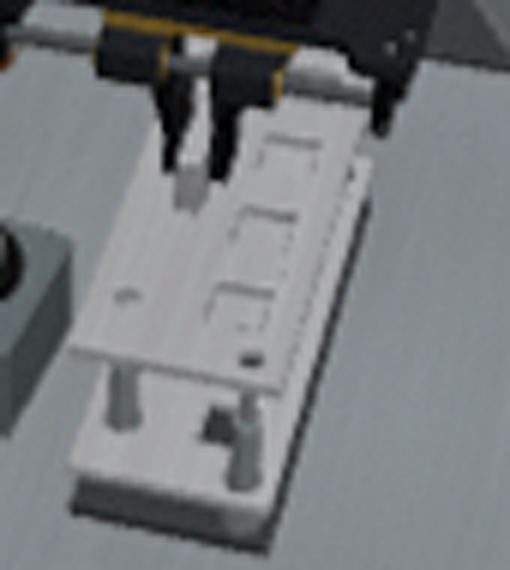

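move_arm(commands="0 0 -0.3 6 0;0 0 -0.3 12 0;0 0 -0.3 18 0;0 0 -0.3 22 0;0 0 -0.3 22 0")

```text
clock: 14.72
tcp_pos: [0.5792, -0.0021, 0.1012]
eef_rot: [3.134, -0.014, -0.014]
force: [0.2, -0.7, -3.0]
finger_gap: 0.0114
```

Run:
```python
from h import *
plan((.5794,-.002,.0925,-.55))
S=snap('side');np.savez('side9.npz',**S)
o=cv2.resize(S['pixels'][160:255,295:380],None,fx=6,fy=6,interpolation=cv2.INTER_CUBIC)
cv2.imwrite('pics/c9.png',o[:,:,::-1])
```

```text
now [ 0.5792 -0.0021  0.1012] yaw -0.53 tilt 0.69 gap 0.0114 F [ 0.2 -0.7 -3. ] t 14.72 q [ 0.58  0.36 -0.74  1.75  0.27  1.15 -0.26]
(0.5794, -0.002, 0.0925, -0.55) -> [ 0.3 -0.2  8.7] spin 0.0
```

View pics/c9.png

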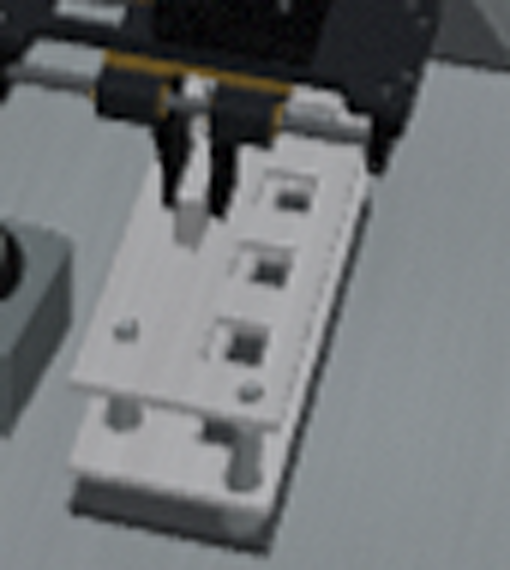

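The tips show in the holes at crop (125,330) and (250,392). Lower to the shoulders.

move_arm(commands="0 0 0 4 0;0 0 0 8 0;0 0 0 10 0;0 0 0 11 0;0 0 0 11.5 0")

```text
clock: 15.4
tcp_pos: [0.5794, -0.0022, 0.0901]
eef_rot: [3.134, -0.015, -0.013]
force: [0.5, -0.2, -4.0]
finger_gap: 0.012
```

move_arm(commands="0 0 0 1 0;0 0 0 1 0;40 0 0 1 0;40 0 0 1 0;40 0 0 1 0;40 0 0 -40 0;40 0 0 -90 0;40 20 200 -110 20;40 20 250 -110 40;40 20 250 -110 60;40 20 250 -110 80;40 20 250 -110 80;40 20 250 -110 80;40 20 250 -110 80")

```text
clock: 17.15
tcp_pos: [0.5981, -0.2516, 0.2016]
eef_rot: [2.465, -1.929, -0.003]
force: [0.8, 0.3, 0.4]
finger_gap: 0.04
```

Run:
```python
from h import *
plan((.52,-.26,.25,-90))
for n in('top','side'):
    d=snap(n);np.savez(n+'10.npz',**d)
    W=cloud(d)
    if n=='top':
        m=(np.abs(W[...,0]-.563)<.05)&(np.abs(W[...,1])<.12)&(d['pixels'].min(-1)>150)&(W[...,2]>.05)
        for s in(-1,1):
            q=m&(W[...,1]*s>.06); print('plate z',np.nanmedian(W[q][:,2]),q.sum())
    hsv=cv2.cvtColor(d['pixels'],cv2.COLOR_RGB2HSV)
    # caps
    box=(425,195,515,225) if n=='top' else (355,90,390,140)
    u0,v0,u1,v1=box
    c=((d['pixels'][v0:v1,u0:u1].min(-1)>140)&(hsv[v0:v1,u0:u1,1]<40)).astype(np.uint8)
    N,L,st,ce=cv2.connectedComponentsWithStats(c)
    for i in range(1,N):
        if st[i,4]>15:
            P=W[v0:v1,u0:u1][L==i]; print(n,st[i],(ce[i]+[u0,v0]).round(1),np.nanmedian(P,0).round(4))
T=dict(np.load('top10.npz'));S=dict(np.load('side10.npz'))
o=np.zeros((600,800,3),np.uint8)
o[:300]=cv2.resize(T['pixels'][180:270,275:515],(800,300),interpolation=cv2.INTER_CUBIC)
o[300:,:400]=cv2.resize(S['pixels'][85:180,325:425],(400,300));o[300:,400:]=cv2.resize(S['pixels'][160:255,285:380],(400,300))
cv2.imwrite('pics/c10.png',o[:,:,::-1])
```

```text
now [ 0.5981 -0.2516  0.2016] yaw -76.1 tilt 0.64 gap 0.04 F [0.8 0.3 0.4] t 17.15 q [ 0.7   0.37 -0.45  1.47  0.17  1.35 -1.09]
(0.52, -0.26, 0.25, -90) -> [-10.4  78.3 -47.7] spin 13.9
plate z 0.08092591333394925 725
plate z 0.08071026897475957 693
top [  0   0  32  21 473] [440.2 202.4] [ 0.5804 -0.2891  0.0008]
top [18 28 11  2 21] [448.2 223.5] [ 0.5121 -0.2923  0.0891]
side [ 4 32  7  8 22] [363.  125.2] [ 0.5358 -0.2619  0.1478]
```

View pics/c10.png

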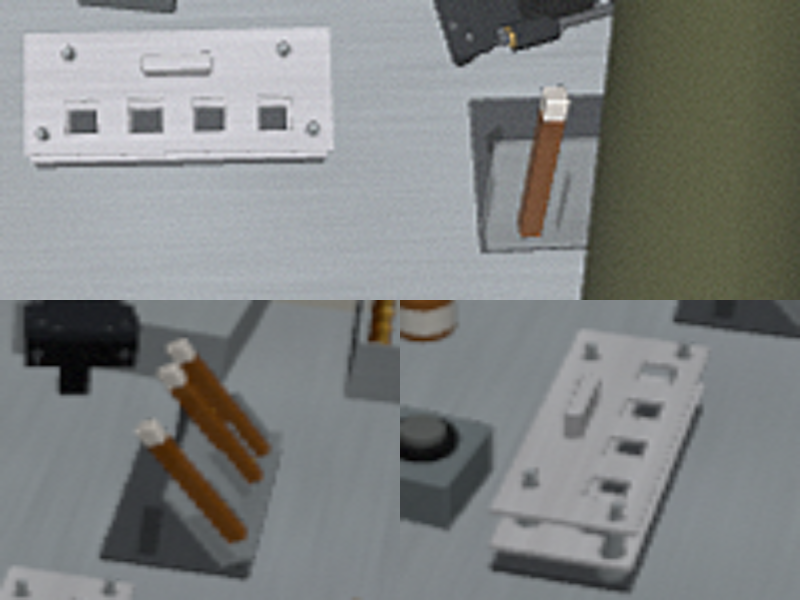

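Run:
```python
from h import *
T=dict(np.load('top0.npz'));W=cloud(T);hsv=cv2.cvtColor(T['pixels'],cv2.COLOR_RGB2HSV)
v0,v1=200,255
for u0,u1 in[(425,450),(465,487),(487,512)]:
    h=hsv[v0:v1,u0:u1]; m=((h[...,1]>120)&(h[...,0]<20)&(h[...,2]>60))
    m=cv2.erode(m.astype(np.uint8),np.ones((3,3),np.uint8)).astype(bool)
    P=W[v0:v1,u0:u1][m]; px=np.polyfit(P[:,0],P[:,1],1); pz=np.polyfit(P[:,0],P[:,2],1)
    print(m.sum(),'dir yaw',np.degrees(np.arctan(px[0])).round(2),'lean',90-np.degrees(np.arctan(pz[0])).round(2),'y@.5',np.polyval(px,.5).round(4),'z@.5',np.polyval(pz,.5).round(4),'xr',np.percentile(P[:,0],[1,99]).round(4))
    # direct ray: centreline, column centroid per row at z from fit
    c=T['pixels'][v0:v1,u0:u1]; k=((c.min(-1)>150)&(h[...,1]<40)&(W[v0:v1,u0:u1,2]>.12))
    Q=W[v0:v1,u0:u1][k]; print('   cap',k.sum(),np.median(Q,0).round(4),Q.max(0).round(4))
    yy,xx=np.nonzero(m)
    l=[]
    for r in(216,222,228,234,240):
        cx=xx[yy==r-v0]
        if len(cx): 
            zz=.10; 
            for _ in range(3): p=ray(T,cx.mean()+u0,r,zz); zz=np.polyval(pz,p[0])
            l.append(p)
    l=np.array(l); print('   line',np.degrees(np.arctan(np.polyfit(l[:,0],l[:,1],1)[0])).round(2), l[:2].round(4).tolist())
```

```text
3 dir yaw 5.54 lean 30.259999999999998 y@.5 -0.2669 z@.5 0.101 xr [0.4823 0.5104]
   cap 63 [ 0.5369 -0.2642  0.1464] [ 0.5478 -0.2573  0.1542]Traceback (most recent call last):
  File "<stdin>", line 20, in <module>
IndexError: too many indices for array: array is 1-dimensional, but 2 were indexed
```

Run:
```python
from h import *
T=dict(np.load('top0.npz'));W=cloud(T)
v0,v1=200,255
for u0,u1 in[(425,450),(465,488),(486,512)]:
    c=T['pixels'][v0:v1,u0:u1].astype(int); m=(c[...,0]-c[...,2]>35)
    m=cv2.morphologyEx(m.astype(np.uint8),cv2.MORPH_OPEN,np.ones((2,2),np.uint8)).astype(bool)
    P=W[v0:v1,u0:u1][m]; P=P[P[:,2]>.03]; px=np.polyfit(P[:,0],P[:,1],1); pz=np.polyfit(P[:,0],P[:,2],1)
    print(m.sum(),'dir yaw',np.degrees(np.arctan(px[0])).round(2),'lean',90-np.degrees(np.arctan(pz[0])).round(2),'y@.5',np.polyval(px,.5).round(4),'z@.5',np.polyval(pz,.5).round(4),'xr',np.percentile(P[:,0],[1,99]).round(4))
    k=((c.min(-1)>150)&(np.ptp(c,axis=-1)<25)&(W[v0:v1,u0:u1,2]>.12))
    Q=W[v0:v1,u0:u1][k]; print('   cap',k.sum(),np.median(Q,0).round(4))
S=dict(np.load('side0.npz'));W=cloud(S);c=S['pixels'].astype(int)
m=((c[90:175,350:400,0]-c[90:175,350:400,2]>50)).astype(np.uint8);N,L,st,ce=cv2.connectedComponentsWithStats(m)
for i in range(1,N):
    if st[i,4]>30:
        P=W[90:175,350:400][L==i];P=P[P[:,2]>.03];px=np.polyfit(P[:,0],P[:,1],1);print('side',st[i,4],np.degrees(np.arctan(px[0])).round(2),np.polyval(px,.5).round(4))
```

```text
225 dir yaw -0.21 lean 35.79 y@.5 -0.2682 z@.5 0.0959 xr [0.4505 0.5229]
   cap 63 [ 0.5369 -0.2642  0.1464]
230 dir yaw -0.45 lean 35.98 y@.5 -0.3659 z@.5 0.0938 xr [0.4525 0.523 ]
   cap 65 [ 0.5387 -0.3616  0.147 ]
238 dir yaw 0.3 lean 36.15 y@.5 -0.4106 z@.5 0.0927 xr [0.4519 0.5269]
   cap 77 [ 0.5377 -0.4049  0.1479]
side 332 2.56 -0.3784
side 195 1.19 -0.26
```

Run:
```python
from h import *
plan((.5325,-.267,.19,-90),(.5325,-.267,.111,-90))
```

```text
now [ 0.5981 -0.2515  0.2017] yaw -75.75 tilt 0.66 gap 0.0396 F [-0.5 -0.5 -0.5] t 17.25 q [ 0.7   0.37 -0.45  1.47  0.17  1.35 -1.08]
(0.5325, -0.267, 0.19, -90) -> [-1.2 67.3 12.4] spin 14.3
(0.5325, -0.267, 0.111, -90) -> [-1.7 66.5 91.4] spin 14.3
```

move_arm(commands="32 -1 67 12 8;32 -1 67 12 14.3;32 -1 67 12 14.3;32 -1 67 12 14.3;32 -1.5 67 12 14.3")

```text
clock: 17.88
tcp_pos: [0.5338, -0.2661, 0.1907]
eef_rot: [2.216, -2.211, 0.0]
force: [-0.1, -0.6, -0.4]
finger_gap: 0.0318
```

Run:
```python
from h import *
plan((.5325,-.267,.111,-90))
```

```text
now [ 0.5338 -0.2661  0.1907] yaw -89.87 tilt 0.62 gap 0.0318 F [-0.1 -0.6 -0.4] t 17.88 q [ 0.76  0.25 -0.41  1.62  0.11  1.3  -1.24]
(0.5325, -0.267, 0.111, -90) -> [ 0.3  0.7 79.7] spin 0.1
```

Descend, then look before gripping.

move_arm(commands="32 0.5 0.7 25 0;32 0.5 0.7 50 0;32 0.5 0.7 70 0;32 0.5 0.7 79 0;32 0.5 0.7 79 0")

```text
clock: 18.5
tcp_pos: [0.5324, -0.267, 0.1113]
eef_rot: [2.217, -2.211, -0.001]
force: [0.0, -0.4, -0.8]
finger_gap: 0.0321
```

Run:
```python
from h import *
plan((.5325,-.267,.111,-90))
S=snap('side');o=cv2.resize(S['pixels'][70:190,310:450],(700,600),interpolation=cv2.INTER_CUBIC);cv2.imwrite('pics/c11.png',o[:,:,::-1])
```

```text
now [ 0.5324 -0.267   0.1113] yaw -89.84 tilt 0.63 gap 0.0321 F [ 0.  -0.4 -0.8] t 18.5 q [ 0.75  0.32 -0.4   1.71  0.14  1.15 -1.26]
(0.5325, -0.267, 0.111, -90) -> [-0.  -0.1  0.3] spin 0.2
```

View pics/c11.png

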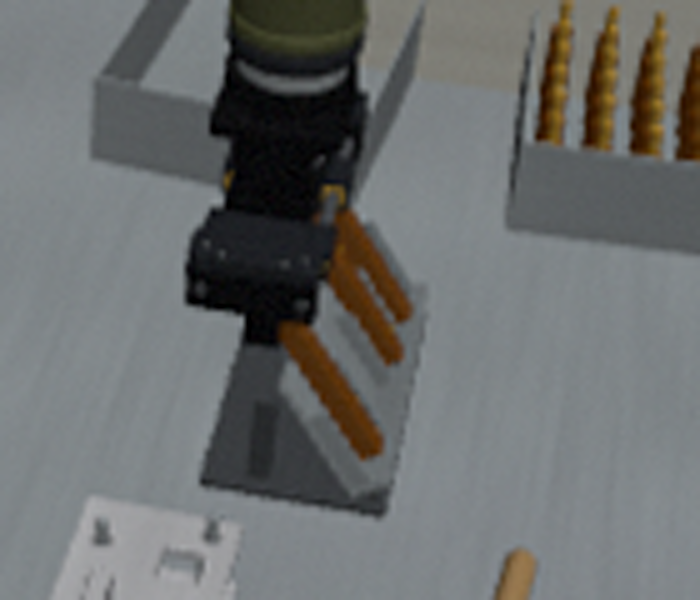

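move_arm(commands="0 0 0 0 0;0 0 0 0 0;0 0 0 0 0;0 0 6 -4.5 0;0 0 12.8 -9 0;0 0 19.5 -13 0;0 0 26.6 -16.5 0;0 0 34 -19.5 0;0 0 41 -22 0;0 0 49 -24.5 0;0 0 56.5 -26 0;0 0 64 -27.5 0;0 0 72 -28 0;0 0 76 -28.5 0;0 0 76 -28.5 0", squeeze=5)

```text
clock: 20.42
tcp_pos: [0.4565, -0.2673, 0.141]
eef_rot: [2.216, -2.211, 0.0]
force: [0.4, -0.6, -1.3]
finger_gap: 0.0159
```

```bash
cat >> h.py <<'E'
def tubeaxis(d,box):
    u0,v0,u1,v1=box;W=cloud(d)[v0:v1,u0:u1];c=d['pixels'][v0:v1,u0:u1].astype(int)
    m=((c[...,0]-c[...,2]>50)).astype(np.uint8);N,L,st,ce=cv2.connectedComponentsWithStats(m)
    for i in range(1,N):
        if st[i,4]>40:
            P=W[L==i];P=P[P[:,2]>.02];pz=np.polyfit(P[:,2],P[:,:2],1)
            print('tube',st[i,4],(ce[i]+[u0,v0]).round(0),'lean x,y deg',np.degrees(np.arctan(pz[0])).round(1),'xy@mid',P.mean(0).round(4),'z',np.percentile(P[:,2],[2,98]).round(3))
E
python3 - <<'E'
from h import *
plan((.5325,-.267,.111,-90))
S=snap('side');np.savez('side12.npz',**S);tubeaxis(S,(330,80,430,190))
o=cv2.resize(S['pixels'][70:190,310:450],(700,600),interpolation=cv2.INTER_CUBIC);cv2.imwrite('pics/c12.png',o[:,:,::-1])
E
```

```text
now [ 0.4565 -0.2673  0.141 ] yaw -89.88 tilt 0.63 gap 0.0159 F [ 0.4 -0.6 -1.3] t 20.43 q [ 0.84  0.15 -0.39  1.84  0.07  1.17 -1.15]
(0.5325, -0.267, 0.111, -90) -> [ -0.3 -76.2  29.4] spin 0.1
tube 69 [420.  89.] lean x,y deg [-13.4  50.8] xy@mid [ 0.388  -0.639   0.0701] z [0.042 0.088]
tube 96 [373. 112.] lean x,y deg [17.5 -8. ] xy@mid [ 0.5227 -0.3776  0.1188] z [0.096 0.136]
tube 150 [385. 142.] lean x,y deg [-8.8 33.2] xy@mid [ 0.4653 -0.2904  0.0778] z [0.036 0.128]
tube 50 [413. 185.] lean x,y deg [-12.3  70.3] xy@mid [ 0.358  -0.1817  0.0216] z [0.02  0.024]
```

View pics/c12.png

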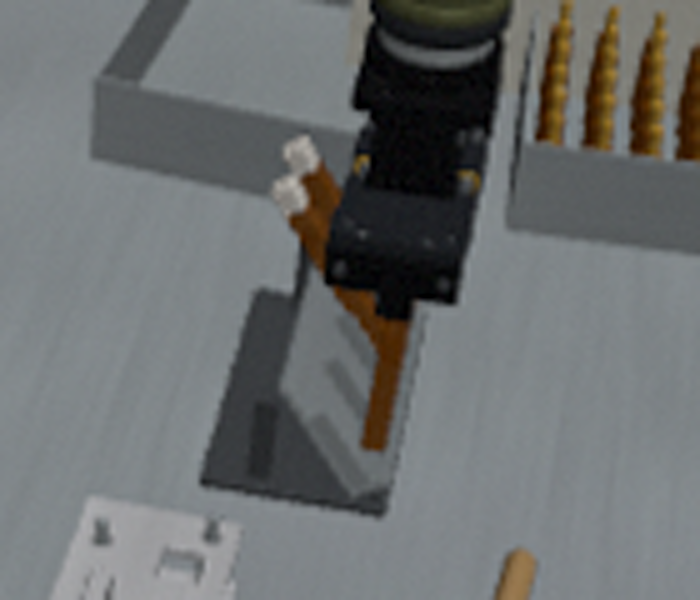

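```bash
cat >> h.py <<'E'
def proj(d,p):
    q=np.array(d['R'])@np.asarray(p)+np.array(d['t']);return np.array([d['fx']*q[0]/q[2]+d['cx'],d['fy']*q[1]/q[2]+d['cy']])
E
python3 - <<'E'
from h import *
S=dict(np.load('side12.npz'))
c=S['pixels'].astype(int)
for r in(137,141,145,149,153,157):
    m=np.nonzero(c[r,370:400,0]-c[r,370:400,2]>50)[0]+370; print(r,m.min() if len(m) else 0,m.max() if len(m) else 0)
for a in(-6,0,6,12):
  print(a,[proj(S,(.4565-np.tan(np.radians(a))*(.160-z),-.267,z)).round(1).tolist() for z in(.04,.07,.1,.13)])
plan((.545,-.0737,.2,-90))
E
```

```text
137 384 390
141 386 389
145 385 388
149 384 387
153 384 387
157 383 386
-6 [[381.4, 155.4], [383.5, 148.2], [385.7, 140.8], [387.9, 133.1]]
0 [[385.3, 156.1], [386.5, 148.8], [387.7, 141.2], [389.0, 133.3]]
6 [[389.3, 156.8], [389.5, 149.3], [389.8, 141.5], [390.0, 133.5]]
12 [[393.4, 157.6], [392.6, 149.8], [391.9, 141.9], [391.1, 133.7]]
now [ 0.4567 -0.2672  0.1409] yaw -89.86 tilt 0.62 gap 0.0164 F [-0.9 -0.3  0.2] t 20.48 q [ 0.84  0.15 -0.39  1.84  0.07  1.17 -1.15]
(0.545, -0.0737, 0.2, -90) -> [-192.8  -88.3  -61.3] spin 0.1
```

move_arm(commands="0 0 0 0 0;0 0 0 0 0;0 0 0 -30 0;0 0 0 -70 0;0 0 0 -95 0;0 0 0 -95 0", squeeze=25)

```text
clock: 21.22
tcp_pos: [0.4587, -0.2669, 0.2378]
eef_rot: [2.217, -2.211, 0.006]
force: [-0.4, 0.4, 0.2]
finger_gap: 0.0157
```

Run:
```python
from h import *
T=dict(np.load('top10.npz'));c=T['pixels'][205:228,285:365]
g=cv2.cvtColor(c,cv2.COLOR_RGB2GRAY);m=(g<130).astype(np.uint8);N,L,st,ce=cv2.connectedComponentsWithStats(m)
for i in range(1,N):
    if st[i,4]>20: print(st[i],ce[i]+[285,205],ray(T,*(ce[i]+[285,205]),.078).round(4),ray(T,*(ce[i]+[285,205]),.033).round(4))
# bright plate outline of upper plate
w=(cv2.cvtColor(T['pixels'],cv2.COLOR_RGB2GRAY)>185).astype(np.uint8)*0
plan((.5458,.0707,.235,-90))
S=snap('side');np.savez('side13.npz',**S)
c=S['pixels'].astype(int);p=manip.state()['tcp_pos']
for r in range(105,140,4):
    m=np.nonzero(c[r,365:400,0]-c[r,365:400,2]>50)[0]+365; print(r,m.min() if len(m) else 0,m.max() if len(m) else 0)
for a in(-6,0,6):
  print(a,[proj(S,(p[0]-np.tan(np.radians(a))*(p[2]+.019-z),p[1],z)).round(1).tolist() for z in(.13,.16,.19,.22)])
```

```text
[48  7  9  7 58] [337.34482759 215.0862069 ] [ 0.5428 -0.0249  0.078 ] [ 0.5491 -0.0256  0.033 ]
[68  7  8  7 56] [356.5 215. ] [ 0.5416 -0.0722  0.078 ] [ 0.5479 -0.0748  0.033 ]
[11  8  8  7 56] [299.5 216. ] [0.5433 0.069  0.078 ] [0.5496 0.0721 0.033 ]
[29  8 10  7 68] [318.5        216.05882353] [0.5418 0.0218 0.078 ] [0.548 0.023 0.033]
now [ 0.4587 -0.2669  0.2378] yaw -89.85 tilt 0.62 gap 0.0157 F [-0.4  0.4  0.2] t 21.23 q [ 0.84  0.08 -0.39  1.71  0.04  1.36 -1.13]
(0.5458, 0.0707, 0.235, -90) -> [-337.4  -88.    -0.9] spin 0.2
105 371 375
109 372 394
113 369 393
117 370 392
121 373 391
125 375 390
129 378 390
133 382 390
137 384 388
-6 [[384.2, 132.6], [386.5, 124.7], [388.8, 116.5], [391.2, 108.1]]
0 [[388.5, 133.3], [389.8, 125.3], [391.1, 116.9], [392.5, 108.3]]
6 [[392.9, 134.1], [393.2, 125.8], [393.5, 117.3], [393.8, 108.5]]
```

move_arm(commands="0 -50 -13 0 0;0 -105 -27 0 0;0 -160 -42 0 0;0 -215 -56 0 0;0 -265 -69 0 0;0 -305 -80 0 0;0 -330 -86 0 0;0 -337.5 -88 0 0;0 -337.5 -88 0 0;0 -337.5 -88 0 0")

```text
clock: 22.52
tcp_pos: [0.5447, 0.0693, 0.2322]
eef_rot: [2.213, -2.213, 0.002]
force: [0.3, 0.6, -0.4]
finger_gap: 0.016
```

```bash
cat >> h.py <<'E'
def handtube(d,thr=50):
    """lean of the held tube from the side view, column centres of brown below the hand"""
    p=manip.state()['tcp_pos'];c=d['pixels'].astype(int)
    for z in (p[2]-.02,p[2]-.05,p[2]-.08,p[2]-.1):
        q=proj(d,(p[0],p[1],z));r=int(round(q[1]));a=int(q[0])
        m=np.nonzero(c[r,a-12:a+13,0]-c[r,a-12:a+13,2]>thr)[0]+a-12
        print('z-%.0f'%((p[2]-z)*1e3),'vertical col',q[0].round(1),'seen',m.mean().round(1) if len(m) else None,len(m))
    print('px per mm x',((proj(d,p+[.01,0,0])-proj(d,p))/10).round(3))
E
python3 - <<'E'
from h import *
plan((.5458,.0707,.235,-90))
d=snap('side');np.savez('side14.npz',**d);handtube(d)
E
```

```text
now [0.5447 0.0693 0.2322] yaw -89.99 tilt 0.69 gap 0.016 F [ 0.3  0.6 -0.4] t 22.52 q [ 0.45  0.16 -0.7   1.66  0.11  1.37 -1.83]
(0.5458, 0.0707, 0.235, -90) -> [-1.4 -1.1 -2.9] spin 0.0
z-20 vertical col 336.9 seen 337.5 6
z-50 vertical col 336.3 seen 336.5 6
z-80 vertical col 335.8 seen 335.5 6
z-100 vertical col 335.4 seen 334.5 6
px per mm x [-0.408 -0.077]
```

move_arm(commands="0 -1.4 3.2 0 0;0 -1.4 3.2 15 0;0 -1.4 3.2 30 0;0 -1.4 3.2 40 0;0 -1.4 3.2 50 0;0 -1.4 3.2 55 0;0 -1.4 3.2 55 0")

```text
clock: 23.45
tcp_pos: [0.541, 0.0702, 0.1769]
eef_rot: [2.213, -2.213, 0.001]
force: [0.6, -0.7, -1.6]
finger_gap: 0.0159
```

Run:
```python
from h import *
plan((.5415,.0707,.121,-90))
d=snap('side');np.savez('side15.npz',**d);handtube(d)
```

```text
now [0.541  0.0702 0.1769] yaw -89.99 tilt 0.69 gap 0.0159 F [ 0.6 -0.7 -1.6] t 23.45 q [ 0.44  0.19 -0.7   1.75  0.14  1.26 -1.86]
(0.5415, 0.0707, 0.121, -90) -> [-1.  -0.9 55.9] spin 0.0
z-20 vertical col 337.2 seen None 0
z-50 vertical col 336.6 seen 336.5 6
z-80 vertical col 336.1 seen 335.5 6
z-100 vertical col 335.7 seen 335.0 5
px per mm x [-0.395 -0.077]
```

move_arm(commands="0 -0.5 -0.5 10 0;0 -0.5 -0.5 20 0;0 -0.5 -0.5 30 0;0 -0.5 -0.5 40 0;0 -0.5 -0.5 48 0;0 -0.5 -0.5 50 0")

```text
clock: 24.25
tcp_pos: [0.5415, 0.0703, 0.127]
eef_rot: [2.214, -2.213, 0.002]
force: [3.3, -0.2, 0.7]
finger_gap: 0.0159
```

move_arm(commands="0 0 0 3 0;0 0 0 5 0;0 0 0 7 0;0 0 0 7 0")

```text
clock: 24.75
tcp_pos: [0.5419, 0.0703, 0.1206]
eef_rot: [2.214, -2.214, 0.003]
force: [1.4, -0.5, 3.1]
finger_gap: 0.0154
```

Run:
```python
from h import *
plan((.5415,.0707,.121,-90))
d=snap('side');np.savez('side16.npz',**d);handtube(d)
```

```text
now [0.5419 0.0703 0.1206] yaw -89.99 tilt 0.63 gap 0.0154 F [ 1.4 -0.5  3.1] t 24.75 q [ 0.43  0.25 -0.69  1.81  0.18  1.15 -1.89]
(0.5415, 0.0707, 0.121, -90) -> [-0.4  0.4 -0.4] spin 0.0
z-20 vertical col 335.9 seen None 0
z-50 vertical col 335.3 seen 335.0 5
z-80 vertical col 334.8 seen None 0
z-100 vertical col 334.5 seen None 0
px per mm x [-0.381 -0.076]
```

move_arm(commands="30 0 0 0 0;30 0 0 0 0;30 0 0 0 0;30 0 0 -20 0;30 0 0 -60 0;30 0 0 -80 0;30 0 0 -80 0", squeeze=10)

```text
clock: 25.68
tcp_pos: [0.5438, 0.0714, 0.2034]
eef_rot: [2.216, -2.216, 0.008]
force: [-0.2, 0.2, -0.2]
finger_gap: 0.0297
```

Run:
```python
from h import *
plan((.5325,-.3648,.19,-90))
d=snap('side');np.savez('side17.npz',**d);tubeaxis(d,(300,130,400,250));
W=cloud(d);c=d['pixels'].astype(int)
m=(np.abs(W[...,1]-.07)<.02)&(np.abs(W[...,0]-.545)<.02)&(W[...,2]>.13)&(W[...,2]<.17);print('cap',np.nanmedian(W[m],0),np.nanpercentile(W[m][:,2],[50,95]),m.sum())
S0=dict(np.load('side0.npz'));
print('plates/stand change',[cv2.absdiff(d['pixels'][90:130,355:380],S0['pixels'][90:130,355:380]).max()])
```

```text
now [0.5438 0.0714 0.2034] yaw -89.99 tilt 0.52 gap 0.0297 F [-0.2  0.2 -0.2] t 25.68 q [ 0.45  0.17 -0.7   1.71  0.12  1.3  -1.85]
(0.5325, -0.3648, 0.19, -90) -> [436.1  11.3  17.3] spin 0.0
tube 61 [385. 135.] lean x,y deg [34.5  0.6] xy@mid [ 0.4731 -0.3575  0.0514] z [0.03 0.07]
tube 91 [335. 215.] lean x,y deg [-0.1  0.2] xy@mid [0.5434 0.0768 0.1064] z [0.076 0.136]
cap [0.542828   0.0756076  0.15154401] [0.15154401 0.16151625] 83
plates/stand change [np.uint8(125)]
```

move_arm(commands="30 55 2 3 0;30 115 4 3 0;30 175 5 3 0;30 235 7 3 0;30 295 8 3 0;30 350 9 3 0;30 400 10 5 0;30 430 11 10 0;30 436 11 13 0;30 436 11 13 0;30 436 11 13 0")

```text
clock: 27.1
tcp_pos: [0.5327, -0.3625, 0.1929]
eef_rot: [2.219, -2.212, 0.005]
force: [-0.1, -0.1, 0.2]
finger_gap: 0.0302
```

Run:
```python
from h import *
plan((.5325,-.3648,.111,-90))
```

```text
now [ 0.5327 -0.3625  0.1929] yaw -89.82 tilt 0.52 gap 0.0302 F [-0.1 -0.1  0.2] t 27.1 q [ 0.88  0.35 -0.42  1.5   0.15  1.32 -1.12]
(0.5325, -0.3648, 0.111, -90) -> [ 1.6 -0.1 81.9] spin 0.2
```

move_arm(commands="30 1.6 0 25 0;30 1.6 0 50 0;30 1.6 0 70 0;30 1.6 0 81 0;30 1.6 0 81.5 0")

```text
clock: 27.72
tcp_pos: [0.5322, -0.3643, 0.1108]
eef_rot: [2.219, -2.211, 0.003]
force: [0.2, 0.0, 0.4]
finger_gap: 0.0298
```

Run:
```python
from h import *
plan((.5325,-.3648,.111,-90))
```

```text
now [ 0.5322 -0.3643  0.1108] yaw -89.79 tilt 0.51 gap 0.0298 F [0.2 0.  0.4] t 27.73 q [ 0.87  0.41 -0.41  1.59  0.18  1.18 -1.14]
(0.5325, -0.3648, 0.111, -90) -> [ 0.5 -0.3 -0.2] spin 0.2
```

move_arm(commands="0 0 0 0 0;0 0 0 0 0;0 0 0 0 0;0 0 6 -4.5 0;0 0 12.8 -9 0;0 0 19.5 -13 0;0 0 26.6 -16.5 0;0 0 34 -19.5 0;0 0 41 -22 0;0 0 49 -24.5 0;0 0 56.5 -26 0;0 0 64 -27.5 0;0 0 70 -28 0;0 0 71.5 -28.5 0;0 0 71.5 -28.5 0", squeeze=5)

```text
clock: 29.6
tcp_pos: [0.4604, -0.3643, 0.1395]
eef_rot: [2.219, -2.211, 0.002]
force: [0.5, -0.2, -0.3]
finger_gap: 0.016
```

move_arm(commands="0 0 0 0 0;0 0 0 0 0;0 0 0 -30 0;0 0 0 -70 0;0 0 0 -97 0;0 0 0 -97 0", squeeze=25)

```text
clock: 30.35
tcp_pos: [0.4623, -0.3642, 0.2389]
eef_rot: [2.219, -2.211, 0.009]
force: [0.2, 0.4, -0.6]
finger_gap: 0.0157
```

Run:
```python
from h import *
plan((.5445,.0225,.235,-90))
d=snap('side');np.savez('side18.npz',**d);handtube(d)
```

```text
now [ 0.4623 -0.3642  0.2389] yaw -89.79 tilt 0.6 gap 0.0157 F [ 0.2  0.4 -0.6] t 30.35 q [ 0.97  0.2  -0.41  1.58  0.09  1.37 -1.02]
(0.5445, 0.0225, 0.235, -90) -> [-3.864e+02 -8.360e+01 -3.000e-01] spin 0.2
z-20 vertical col 395.7 seen 395.5 4
z-50 vertical col 394.3 seen 393.5 4
z-80 vertical col 393.0 seen 392.5 4
z-100 vertical col 392.2 seen 389.2 5
px per mm x [-0.333 -0.051]
```

move_arm(commands="0 -50 -11 0 0;0 -105 -23 0 0;0 -160 -35 0 0;0 -215 -47 0 0;0 -270 -58 0 0;0 -320 -69 0 0;0 -360 -78 0 0;0 -380 -82 0 0;0 -386.5 -82 0 0;0 -386.5 -82 0 0;0 -386.5 -82 0 0")

```text
clock: 31.78
tcp_pos: [0.5417, 0.0214, 0.2329]
eef_rot: [2.216, -2.213, 0.004]
force: [0.4, 0.0, 0.4]
finger_gap: 0.0157
```

Run:
```python
from h import *
plan((.5435,.0225,.18,-90))
d=snap('side');handtube(d)
```

```text
now [0.5417 0.0214 0.2329] yaw -89.92 tilt 0.59 gap 0.0157 F [0.4 0.  0.4] t 31.77 q [ 0.56  0.14 -0.71  1.68  0.1   1.36 -1.74]
(0.5435, 0.0225, 0.18, -90) -> [-1.5 -2.1 52.9] spin 0.1
z-20 vertical col 342.3 seen 342.5 6
z-50 vertical col 341.7 seen 341.5 6
z-80 vertical col 341.0 seen 341.5 6
z-100 vertical col 340.6 seen 341.0 5
px per mm x [-0.398 -0.073]
```

move_arm(commands="0 -1.2 -3 0 0;0 -1.2 -3 15 0;0 -1.2 -3 30 0;0 -1.2 -3 42 0;0 -1.2 -3 55 0;0 -1.2 -3 57 0;0 -1.2 -3 57 0")

```text
clock: 32.7
tcp_pos: [0.5446, 0.0223, 0.1761]
eef_rot: [2.216, -2.213, 0.004]
force: [-0.8, -0.2, -0.3]
finger_gap: 0.0159
```

Run:
```python
from h import *
plan((.545,.0225,.121,-90))
```

```text
now [0.5446 0.0223 0.1761] yaw -89.92 tilt 0.57 gap 0.0159 F [-0.8 -0.2 -0.3] t 32.7 q [ 0.54  0.19 -0.71  1.75  0.14  1.25 -1.77]
(0.545, 0.0225, 0.121, -90) -> [-0.7 -0.7 55.1] spin 0.1
```

move_arm(commands="0 -0.4 -0.5 10 0;0 -0.4 -0.5 20 0;0 -0.4 -0.5 30 0;0 -0.4 -0.5 40 0;0 -0.4 -0.5 48 0;0 -0.4 -0.5 52 0;0 -0.4 -0.5 54 0;0 -0.4 -0.5 56 0;0 -0.4 -0.5 56 0")

```text
clock: 33.83
tcp_pos: [0.5449, 0.0222, 0.1202]
eef_rot: [2.216, -2.213, 0.004]
force: [0.0, -0.5, -1.2]
finger_gap: 0.0156
```

move_arm(commands="0 0 0 1.5 0;0 0 0 3 0;0 0 0 3 0")

```text
clock: 34.2
tcp_pos: [0.5454, 0.0223, 0.1189]
eef_rot: [2.217, -2.213, 0.006]
force: [-2.7, -0.4, 9.0]
finger_gap: 0.0161
```

Foot is on the base (9 N). Release, then the third tube.

move_arm(commands="30 0 0 -0.5 0;30 0 0 -0.5 0;30 0 0 -0.5 0;30 0 0 -20 0;30 0 0 -60 0;30 0 0 -80 0;30 0 0 -80 0", squeeze=10)

```text
clock: 35.08
tcp_pos: [0.5472, 0.0233, 0.2016]
eef_rot: [2.219, -2.216, 0.012]
force: [0.1, 0.2, -0.7]
finger_gap: 0.0299
```

Run:
```python
from h import *
plan((.5325,-.4095,.195,-90))
d=snap('side');tubeaxis(d,(300,90,400,250))
```

```text
now [0.5472 0.0233 0.2016] yaw -89.92 tilt 0.56 gap 0.0299 F [ 0.1  0.2 -0.7] t 35.08 q [ 0.55  0.17 -0.71  1.72  0.13  1.3  -1.76]
(0.5325, -0.4095, 0.195, -90) -> [432.7  15.4  10.8] spin 0.1
tube 154 [380. 117.] lean x,y deg [35.7  1.5] xy@mid [ 0.4989 -0.4023  0.086 ] z [0.032 0.13 ]
tube 138 [337. 210.] lean x,y deg [ 0.4 -9.7] xy@mid [0.5422 0.0619 0.1094] z [0.077 0.138]
```

move_arm(commands="30 55 2 3 0;30 115 4 3 0;30 175 6 3 0;30 235 8 3 0;30 295 10 3 0;30 350 12 3 0;30 400 14 5 0;30 428 15 8 0;30 433 15.5 8 0;30 434 15.5 8 0;30 434 15.5 8 0")

```text
clock: 36.5
tcp_pos: [0.5322, -0.4088, 0.1963]
eef_rot: [2.221, -2.212, 0.008]
force: [0.2, 0.1, -0.6]
finger_gap: 0.03
```

Run:
```python
from h import *
plan((.5325,-.4095,.111,-90))
```

```text
now [ 0.5322 -0.4088  0.1963] yaw -89.76 tilt 0.51 gap 0.03 F [ 0.2  0.1 -0.6] t 36.5 q [ 0.94  0.41 -0.45  1.42  0.19  1.35 -1.08]
(0.5325, -0.4095, 0.111, -90) -> [-0.1 -0.5 85.3] spin 0.2
```

move_arm(commands="30 0 -0.3 25 0;30 0 -0.3 50 0;30 0 -0.3 72 0;30 0 -0.3 84 0;30 0 -0.3 85 0;30 0 -0.3 85 0")

```text
clock: 37.25
tcp_pos: [0.5331, -0.4096, 0.1124]
eef_rot: [2.222, -2.211, 0.011]
force: [-0.2, 0.1, 0.7]
finger_gap: 0.0303
```

Run:
```python
from h import *
plan((.5325,-.4095,.111,-90))
```

```text
now [ 0.5331 -0.4096  0.1124] yaw -89.74 tilt 0.56 gap 0.0303 F [-0.2  0.1  0.7] t 37.25 q [ 0.94  0.47 -0.43  1.52  0.21  1.2  -1.1 ]
(0.5325, -0.4095, 0.111, -90) -> [-0.1  0.6  1.4] spin 0.3
```

move_arm(commands="0 0 0 0 0;0 0 0 0 0;0 0 0 0 0;0 0 6 -4.5 0;0 0 12.8 -9 0;0 0 19.5 -13 0;0 0 26.6 -16.5 0;0 0 34 -19.5 0;0 0 41 -22 0;0 0 49 -24.5 0;0 0 56.5 -26 0;0 0 64 -27.5 0;0 0 70 -28 0;0 0 71.5 -28.5 0;0 0 71.5 -28.5 0", squeeze=5)

```text
clock: 39.12
tcp_pos: [0.4612, -0.4097, 0.1408]
eef_rot: [2.221, -2.211, 0.01]
force: [0.1, 0.1, -0.3]
finger_gap: 0.0161
```

move_arm(commands="0 0 0 0 0;0 0 0 0 0;0 0 0 -30 0;0 0 0 -70 0;0 0 0 -97 0;0 0 0 -97 0", squeeze=25)

```text
clock: 39.88
tcp_pos: [0.4626, -0.4095, 0.2403]
eef_rot: [2.221, -2.211, 0.017]
force: [0.5, 0.1, -0.8]
finger_gap: 0.0159
```

Run:
```python
from h import *
plan((.5448,-.0253,.235,-90))
d=snap('side');handtube(d)
```

```text
now [ 0.4626 -0.4095  0.2403] yaw -89.73 tilt 0.76 gap 0.0159 F [ 0.5  0.1 -0.8] t 39.88 q [ 1.04  0.27 -0.45  1.51  0.13  1.38 -0.98]
(0.5448, -0.0253, 0.235, -90) -> [-383.8  -84.     0.5] spin 0.3
z-20 vertical col 397.6 seen 397.5 4
z-50 vertical col 396.2 seen 395.5 4
z-80 vertical col 394.9 seen 394.5 4
z-100 vertical col 394.1 seen 393.5 4
px per mm x [-0.326 -0.049]
```

move_arm(commands="0 -50 -11 0 0;0 -105 -23 0 0;0 -160 -35 0 0;0 -215 -47 0 0;0 -270 -58 0 0;0 -320 -69 0 0;0 -360 -78 0 0;0 -380 -83 0 0;0 -385 -84 0 0;0 -385 -84 0 0;0 -385 -84 0 0")

```text
clock: 41.3
tcp_pos: [0.5436, -0.0253, 0.2336]
eef_rot: [2.218, -2.213, 0.012]
force: [0.2, -1.1, -0.4]
finger_gap: 0.0158
```

Run:
```python
from h import *
plan((.5448,-.0253,.18,-90))
d=snap('side');handtube(d)
```

```text
now [ 0.5436 -0.0253  0.2336] yaw -89.87 tilt 0.64 gap 0.0158 F [ 0.2 -1.1 -0.4] t 41.3 q [ 0.65  0.14 -0.72  1.68  0.11  1.36 -1.66]
(0.5448, -0.0253, 0.18, -90) -> [-0.6 -1.3 53.6] spin 0.1
z-20 vertical col 345.5 seen 345.5 6
z-50 vertical col 344.8 seen 345.0 5
z-80 vertical col 344.2 seen 344.5 6
z-100 vertical col 343.7 seen 344.0 5
px per mm x [-0.387 -0.069]
```

move_arm(commands="0 -0.5 -1.5 0 0;0 -0.5 -1.5 15 0;0 -0.5 -1.5 30 0;0 -0.5 -1.5 42 0;0 -0.5 -1.5 55 0;0 -0.5 -1.5 57 0;0 -0.5 -1.5 57 0")

```text
clock: 42.22
tcp_pos: [0.5452, -0.0252, 0.1768]
eef_rot: [2.218, -2.213, 0.012]
force: [0.4, 0.5, -0.9]
finger_gap: 0.0154
```

Run:
```python
from h import *
plan((.545,-.0253,.121,-90))
```

```text
now [ 0.5452 -0.0252  0.1768] yaw -89.86 tilt 0.63 gap 0.0154 F [ 0.4  0.5 -0.9] t 42.23 q [ 0.64  0.19 -0.72  1.75  0.14  1.25 -1.68]
(0.545, -0.0253, 0.121, -90) -> [-0.5  0.2 55.8] spin 0.1
```

move_arm(commands="0 -0.4 0 10 0;0 -0.4 0 20 0;0 -0.4 0 30 0;0 -0.4 0 40 0;0 -0.4 0 48 0;0 -0.4 0 53 0;0 -0.4 0 56 0;0 -0.4 0 57.5 0;0 -0.4 0 57.5 0")

```text
clock: 43.35
tcp_pos: [0.5456, -0.0254, 0.1203]
eef_rot: [2.219, -2.213, 0.013]
force: [-2.0, 0.3, 5.0]
finger_gap: 0.0161
```

move_arm(commands="30 0 0 -0.5 0;30 0 0 -0.5 0;30 0 0 -0.5 0;30 0 0 -20 0;30 0 0 -60 0;30 0 0 -110 0;0 0 0 -110 0;0 0 0 -110 0;0 0 0 -110 0", squeeze=10)

```text
clock: 44.48
tcp_pos: [0.5448, -0.0242, 0.2294]
eef_rot: [2.218, -2.212, 0.011]
force: [-0.6, -0.1, 0.4]
finger_gap: 0.0076
```

Run:
```python
from h import *
for n,(u0,v0,u1,v1) in dict(top=(295,148,332,186),side=(272,188,310,232)).items():
    d=dict(np.load(n+'0.npz'));W=cloud(d)[v0:v1,u0:u1];c=cv2.cvtColor(d['pixels'],cv2.COLOR_RGB2GRAY)[v0:v1,u0:u1]
    m=W[...,2]>.07; P=W[m]; print(n,m.sum(),np.median(P,0).round(4),np.percentile(P[:,2],[10,50,80,95]).round(4),P[:,:2].min(0),P[:,:2].max(0))
    q=W[...,2]>.076;print(q.sum(),np.median(W[q],0).round(4))
T=dict(np.load('top0.npz'));S=snap('side')
o=np.zeros((600,800,3),np.uint8);o[:570,:555]=cv2.resize(T['pixels'][148:186,295:332],None,fx=15,fy=15)
o[:240,560:800]=cv2.resize(S['pixels'][160:260,280:380],(240,240))
cv2.imwrite('pics/c19.png',o[:,:,::-1])
tubeaxis(S,(300,90,400,250))
plan((.674,.032,.2,-90))
```

```text
top 233 [0.6761 0.0331 0.0783] [0.0711 0.0783 0.0822 0.0842] [0.65539364 0.01186909] [0.70063932 0.05568737]
127 [0.6765 0.0328 0.0817]
side 167 [0.6758 0.0394 0.0761] [0.0716 0.0761 0.0821 0.0842] [0.65448897 0.01232327] [0.7008727  0.05799579]
87 [0.6772 0.0351 0.0817]
tube 178 [338. 205.] lean x,y deg [  1.  -21.1] xy@mid [0.5418 0.0454 0.1103] z [0.076 0.137]
now [ 0.5447 -0.0242  0.2293] yaw -89.86 tilt 0.64 gap 0.005 F [ 0.3 -0.4  0.1] t 44.52 q [ 0.65  0.15 -0.72  1.68  0.11  1.35 -1.66]
(0.674, 0.032, 0.2, -90) -> [ -56.2 -129.5   28.4] spin 0.1
```

View pics/c19.png

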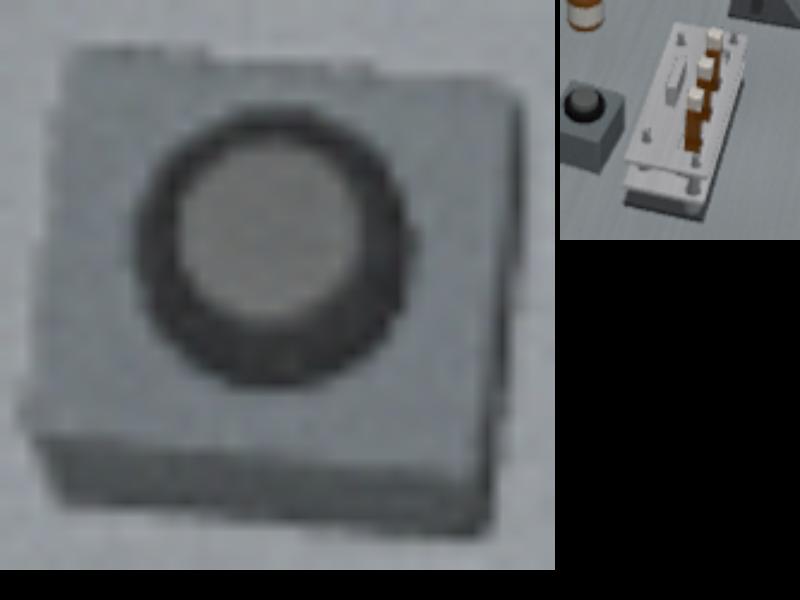

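The cap centre is at about (312.5,162.8) in the top image, and all three tubes stand upright in the rack. Move over the button.

move_arm(commands="0 -20 -45 20 0;0 -40 -90 50 0;0 -58 -132 90 0;0 -58 -132 105 0;0 -58 -132 105 0;0 -58 -132 105 0")

```text
clock: 45.28
tcp_pos: [0.6766, 0.0322, 0.1253]
eef_rot: [2.217, -2.214, 0.014]
force: [0.5, -0.1, 0.2]
finger_gap: 0.0005
```

Run:
```python
from h import *
T=dict(np.load('top0.npz'));b=ray(T,312.5,162.8,.082);print(b)
plan((b[0],b[1],.084,-90))
```

```text
[0.67713686 0.03338487 0.082     ]
now [0.6766 0.0322 0.1253] yaw -89.91 tilt 0.69 gap 0.0005 F [ 0.5 -0.1  0.2] t 45.27 q [ 0.41  0.53 -0.7   1.47  0.36  1.27 -1.9 ]
(np.float64(0.6771368551939734), np.float64(0.03338486747176129), 0.084, -90) -> [-1.6 -0.5 41.2] spin 0.1
```

move_arm(commands="0 -1.5 -0.5 20 0;0 -1.5 -0.5 36 0;0 -1.5 -0.5 41 0;0 -1.5 -0.5 43 0;0 -1.5 -0.5 43 0")

```text
clock: 45.9
tcp_pos: [0.6773, 0.0332, 0.0826]
eef_rot: [2.218, -2.214, 0.014]
force: [-0.9, -1.3, 1.3]
finger_gap: 0.0004
```

move_arm(commands="0 0 0 3 0;0 0 0 5 0;0 0 0 6 0;0 0 0 6 0")

```text
clock: 46.4
tcp_pos: [0.6778, 0.0333, 0.0771]
eef_rot: [2.218, -2.215, 0.015]
force: [-1.4, -0.2, 5.8]
finger_gap: 0.0005
```

move_arm(commands="0 0 0 1 0;0 0 0 2 0;0 0 0 2 0")

```text
clock: 46.78
tcp_pos: [0.6779, 0.0334, 0.0764]
eef_rot: [2.218, -2.215, 0.016]
force: [-3.5, -0.7, 10.9]
finger_gap: 0.0003
```

move_arm(commands="0 0 0 1 0;0 0 0 2 0;0 0 0 2 0;0 0 0 -20 0;0 0 0 -60 0;0 0 0 -130 0;0 0 0 -150 0;0 0 0 -150 0;0 0 0 -150 0")

```text
clock: 47.9
tcp_pos: [0.6769, 0.0349, 0.225]
eef_rot: [2.217, -2.214, 0.014]
force: [0.2, 1.1, 0.5]
finger_gap: 0.0007
```

Run:
```python
from h import *
plan((.5,-.2,.3,-90))
T=snap('top');S=snap('side')
o=np.zeros((600,800,3),np.uint8);o[:250]=cv2.resize(T['pixels'][110:260,200:680],(800,278))[:250]
o[250:,:490]=cv2.resize(S['pixels'][100:270,210:450],(490,350),interpolation=cv2.INTER_CUBIC)
cv2.imwrite('pics/c20.png',o[:,:,::-1])
```

```text
now [0.6769 0.0349 0.225 ] yaw -89.92 tilt 0.72 gap 0.0007 F [0.2 1.1 0.5] t 47.9 q [ 0.41  0.47 -0.72  1.35  0.32  1.44 -1.87]
(0.5, -0.2, 0.3, -90) -> [235.6 177.2 -72.1] spin 0.1
```

View pics/c20.png

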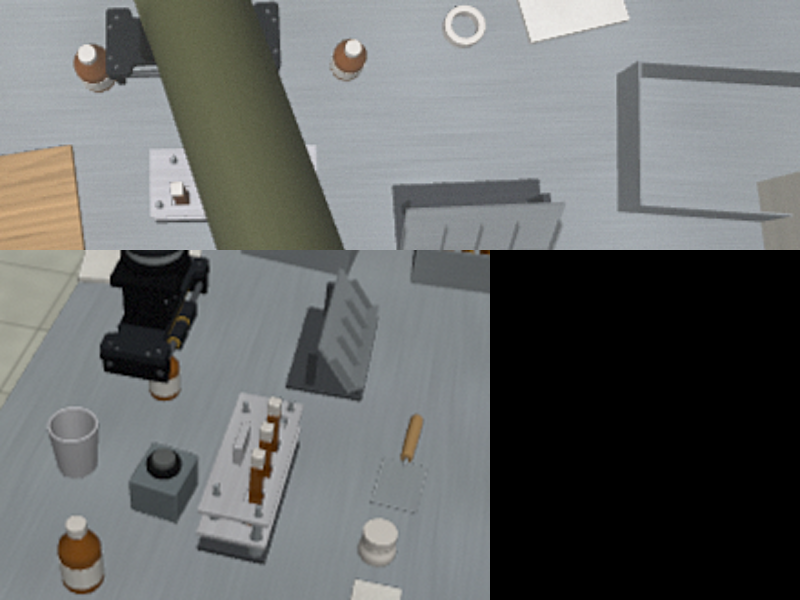

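The stand is empty and three tubes stand upright in the rack. The button is back up, both bottles are standing and the arm is clear, so I hand in.

```bash
python3 -c "
from rig import workorder;print(workorder.close_job())"
```

```text
the job is handed in; nothing more can be done
None
```

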